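# Shut the gauge box and lock it with the T-key

## Task

Shut the cover of the sloping gauge box. Then take the T-key from its stand, pass its cross pin down through the slot in the closed cover until the key's collar sits on the cover, turn the key a quarter turn so that the box is locked, and let go of it. Leave the ring, the dial indicator and the marker beside the work where they are.

Things in the scene. Friction and masses are not known exactly. Their poses are not given: they have to be found in the camera images.
- gauge_box: Fixed grey box with a sloping cover: 156 mm deep, 170 mm wide, 50 mm high in front, 140 mm at the back, cover rising away from the robot at 30 degrees. Origin at the centre of its underside; x toward its back, y to its left. A steel ring lies inside, clear of the key.
- slot: Keyhole. Origin: where its axis meets the closed cover's UPPER face, mid-window. z outward, square to the closed cover (30 deg from vertical); x up the slope; y level, along the slot. The slot is in a fixed steel bar 7 to 13 mm below the origin: 54 (y) x 16 mm (x), 20 x 20 mm in the middle, 30 mm free below. The 6 mm cover above it has a window 60 (y) x 28 mm (x).
- cover (a joint): Hinge angle of the aluminium cover, rad: 0 shut (a hard stop), 1.3 wide open. The hinge is stiff: the cover stays where it is left, some 3 N at its free edge moves it, and pressing on its outer face swings it down onto the box.
- cover_edge (a point): Middle of the cover's free edge, on its outer (upper) face; moves with the cover. x toward the hinge, y along the edge, z out of the outer face. The cover is 180 mm from this edge to the hinge, 170 mm wide; its window begins 41 mm from the edge. A small tab stands out 8 mm beyond the edge.
- cover_hinge (a point): Middle of the cover's hinge line, at the top rear of the gauge box, level with the cover's outer face; the line runs along the y axis of slot.
- stand: Grey block-shaped stand of the key, fixed, 40 mm high, foot 86 x 112 mm. Origin at the centre of its underside. The key stands upright in its pocket, pin down, and lifts straight out (30 mm).
- key: The loose T-key, steel with a black grip, 84.5 mm long, about 150 g. Origin on its axis at the underside of its collar (44 mm diameter, 6 mm thick), which sits on the stand and later on the cover. z along the axis to the grip, y along the cross pin. Below the collar: a 16 mm shank to -28.5 mm. It may be put in either way round and turned either way.
- key_grip (a point): Centre of the key's grip, a flat black paddle 14 mm thick (x), 46 mm wide (y, parallel to the cross pin), 42 mm high (z, the key's axis); 35 mm above the collar's underside. Between paddle and collar, 8 mm of 16 mm stem.
- key_head (a point): Centre of the key's cross pin, on the key's axis 57 mm below key_grip, 22 mm below the collar's underside: 12 mm in diameter, 50 mm long with round ends, along y. With the collar on the cover the pin hangs 3 mm below the slotted bar.
- ring: Bystander: a loose steel ring, 80 mm in diameter, 34 mm high; origin at the centre of its underside.
- indicator: Bystander: a loose dial indicator lying flat, 108 x 56 x 24 mm; origin on its underside.
- pen_marker: Bystander: a loose marker pen, 135 mm long, 17 mm thick; origin on its underside.
Mind the look-alikes: they are no part of the job. Leave any green look-alike of the key alone.

How it is judged:
By the outcome, as a careful person would: the job done as asked, in the order asked, and still so for the second after the job is handed in, with the robot touching nothing.
It also fails if it takes over 72 s, if anything falls off the work surface, if the arm or the gripper's body presses on something with over 40 N, if the wrist force passes 120 N, or if a joint passes its speed limit or range.

## Robot

A 6-joint arm with a two-finger parallel gripper is mounted at the origin on a cart in front of the work surface, level with it; the furniture and walls round the work are solid. World frame = base frame: x ahead of the robot, y to its left, z up, the work surface at z = 0. Lengths are in m, angles in degrees, forces in N, time in s.
With the tool pointing down it reaches from about 0.3 to 1 m from the base axis. Payload 5.1 kg.
Tool frame: the origin (TCP) lies between the finger pads; the fingertips stand ahead of it and the grasp point (between the pads) lies 5 mm behind it (manip.tip_extent is the z of the fingertips in the tool frame, in m); z points along the fingers, y is the direction in which the jaws open and shut (so a half turn about z gives the same grasp; the last joint's range is limited). The gripper opens to 95 mm and grips with 3 to 60 N. Pads are 20 mm wide; open, the fingers measure 119 mm over their backs; the gripper's body (75 mm by 180 mm) begins 59 mm behind the grasp point.
Start: joints at [59.782, 7.093, 94.555, -0, 78.352, -4.733], TCP at [0.28, 0.587, 0.229] pointing down, gripper open.
Joint ranges: [-149.61, 149.61], [-58.7, 133.49], [1.44, 155.28], [-77.14, 257.14], [18.33, 153.61], [-166.67, 166.67]. Speed limits (degrees/s): [147.25, 147.25, 180, 180, 180, 180].

## Interface

Orientations are given as [roll, pitch, yaw] about the fixed x, y, z axes, in that order (R = Rz(yaw) Ry(pitch) Rx(roll)).
In Python, from cell import manip, cams, ticket gives the robot as it stands. The module is installed in compiled form; this text tells all that it offers.
- The arm moves only by the shell command python3 -m jog 'ROWS'. ROWS is JSON, a list of rows, each an object with "claw": the closure, from 0 (fully open) to 1 (shut); "linear": the shift along the tool's x, y, z in m, a list of three; "roll": the turn about the tool's z in degrees. In form: [{"claw": claw, "linear": [x, y, z], "roll": roll}, ...]. A call has 1 to 5 rows; each row shifts and turns the pose as measured when the row begins, along the tool's axes as they then stand; what a row does not reach is not made up. A row lasts 1/12 s, in which the tool goes at most 41.7 mm and 7.16 degrees, less where a joint would pass 70% of its speed; a pose out of reach is approached as far as the arm can. A call with a gripper value outside its range is refused whole. The fingers move at their own pace and stop on an object; the grip force is fixed at half the most. Time passes only in rows, so rows that do not move let the fingers close. It gives the time, the measured TCP pose, the force and the opening at its end, in the units of the state.
- manip.state(): the state, without advancing time (a new reading comes with each control period).
- cams.grab_frame(name): name is "side" or "top" or "wrist"; returns a dict with "color" (384x512x3 uint8, red, green, blue), "depth" (384x512 float32, m along the optical axis (not along the pixel's ray), 0 where there is no reading), "K" (3x3 intrinsics, pixels), "rvec" (rotation vector, rad) and "tvec" (3), from world to camera coordinates, as OpenCV has them. Camera axes: x right, y down, z forward; pixel columns grow to the right and rows downward; lengths in m; the calibration is good to about 2 mm. A picture is of the moment at which its call begins.
- ticket.finish_job(): hands the job in, once; it reports no verdict.
The state is a dict: "clock": time; "q": joint angles; "joint_velocities": joint speeds; "joint_torque": joint torques, N m; "position": TCP position; "tool_rot": TCP orientation; "ft_force": force on the tool from outside, world axes, zero at the start; "moment": the same for the moment, N m; "width": finger opening in m.
Only numpy, scipy, OpenCV 4.12 (cv2) and the standard library are available. Lean on these libraries where they do the work, as an engineer would, in place of code of your own. Each camera call takes 0.05 s, during which the arm holds its last target. There are 200 camera calls.

## Working session

There is one attempt and no reset: what is moved stays moved. The work goes in short steps, Python scripts to look and compute and a shell command to move; the robot and the scene stay as the last step left them, time stands still between calls to the robot, and variables do not carry over. Pictures are saved under pics/ and viewed, about 8 in all and at most 12, crops included, and the job is handed in when it is done.

```bash
mkdir -p pics; cat > h.py <<'E'
import numpy as np, cv2
from cell import manip, cams, ticket
def grab(n,save=None):
    f=cams.grab_frame(n); f['R']=cv2.Rodrigues(np.array(f['rvec'],float))[0]; f['t']=np.array(f['tvec'],float).ravel()
    if save: cv2.imwrite('pics/'+save,f['color'][:,:,::-1])
    return f
def cloud(f):
    d=f['depth']; K=np.array(f['K']); v,u=np.mgrid[:d.shape[0],:d.shape[1]]
    P=np.stack([(u-K[0,2])/K[0,0]*d,(v-K[1,2])/K[1,1]*d,d],-1)
    W=(P-f['t'])@f['R']; W[d==0]=np.nan
    return W
def ray(f,u,v,z):
    K=np.array(f['K']); r=f['R'].T@np.array([(u-K[0,2])/K[0,0],(v-K[1,2])/K[1,1],1]); c=-f['R'].T@f['t']
    return c+r*(z-c[2])/r[2]
E
python3 - <<'E'
from h import *
a=grab('top','top0.png'); b=grab('side','side0.png')
np.savez('f0.npz',wt=cloud(a),ct=a['color'],ws=cloud(b),cs=b['color'])
print(manip.state(), manip.tip_extent)
for f in(a,b): print(f['K'],-f['R'].T@f['t'],f['R'][2])
cv2.imwrite('pics/both0.png',np.vstack([a['color'],b['color']])[:,:,::-1])
E
```

```text
{'clock': 0.1, 'q': array([ 5.97819682e+01,  7.12940244e+00,  9.46267503e+01, -1.76290898e-03,
        7.83524004e+01, -4.73267268e+00]), 'joint_velocities': array([-0.0800317 , -0.04347308, -0.1235752 ,  0.01786515,  0.13476595,
        0.0328872 ]), 'joint_torque': array([ 1.15523351e-03, -4.18885159e+01, -3.61094320e+01,  7.76786590e-02,
        4.61626227e-02, -3.79751168e-05]), 'position': array([0.27943178, 0.58624668, 0.2275089 ]), 'tool_rot': array([-1.79891675e+02, -7.23632504e-03,  1.54514992e+02]), 'ft_force': array([-0.21085649, -0.43950555, -1.04009052]), 'moment': array([0.0336186 , 0.00566962, 0.04422907]), 'width': 0.09513124213443269} 0.014
[[428.55589408   0.         259.87992062]
 [  0.         428.55589408 183.81758439]
 [  0.           0.           1.        ]] [ 0.39933937 -0.13116892  1.20837792] [ 0.12436288  0.00519833 -0.99222319]
[[381.43239536   0.         257.08200446]
 [  0.         381.43239536 191.13071171]
 [  0.           0.           1.        ]] [ 0.50288662 -1.07198971  0.91488483] [ 0.03402935  0.77465868 -0.63146333]
```

View pics/top0.png

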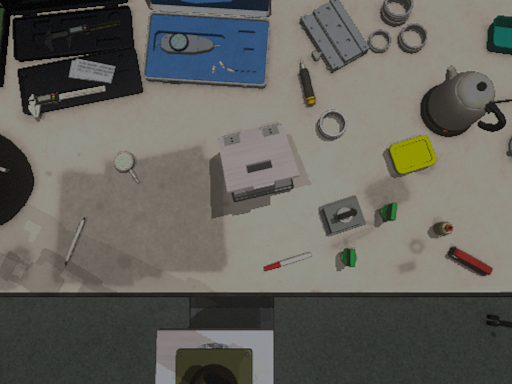

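View pics/side0.png

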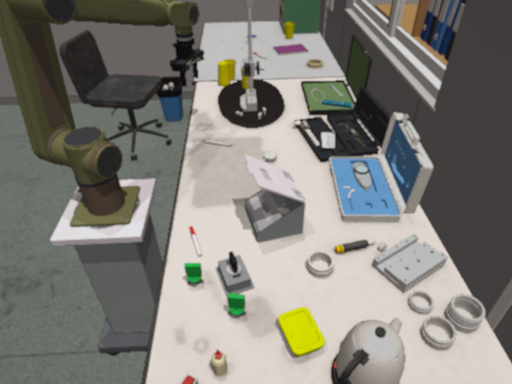

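The top view shows the gauge box, its cover part open, at about (258,165). The stand and black key are at (343,215), with the green look-alikes at (388,212) and (348,258). The side view agrees: the cover is raised.

```bash
python3 - <<'E'
from h import *
d=np.load('f0.npz'); wt,ct,ws,cs=[d[k] for k in('wt','ct','ws','cs')]
def fit(P):
    c=np.median(P,0); 
    for _ in range(5):
        n=np.linalg.svd(P-c,full_matrices=False)[2][2]; n*=np.sign(n[2]); r=abs((P-c)@n); P=P[r<max(.004,2*np.median(r))]; c=P.mean(0)
    return c,n,len(P)
# cover in top view
m=np.zeros(ct.shape[:2],bool); m[135:185,228:290]=1
P=wt[m]; P=P[np.isfinite(P).all(1)]; c,n,k=fit(P[P[:,2]>.1]); print('cover',c,n,k,np.degrees(np.arccos(n[2])))
# all points near plane
Q=wt.reshape(-1,3); ok=np.isfinite(Q).all(1)&(abs((Q-c)@n)<.006)&(np.linalg.norm(Q-c,axis=1)<.16)&(Q[:,2]>.06)
M=ok.reshape(wt.shape[:2]).astype(np.uint8)
y=np.array([-n[1],n[0],0]); 
k,l,s,_=cv2.connectedComponentsWithStats(M); j=1+np.argmax(s[1:,4]); M=(l==j); print('comp',s[j])
h=np.cross([0,0,1],n);h/=np.linalg.norm(h); 
h*=np.sign(h[1]); x=np.cross(h,n); 
P=wt[M]; a=(P-c)@x; b=(P-c)@h; print('x',x,'h',h)
r=cv2.minAreaRect(np.stack([a,b],1).astype(np.float32)); print(r)
for p in cv2.boxPoints(r): print(c+p[0]*x+p[1]*h)
# top-view stand
for name,W,C,(r0,r1,c0,c1) in(('top',wt,ct,(190,240,315,372)),):
    S=W[r0:r1,c0:c1]; z=S[...,2]; col=C[r0:r1,c0:c1].astype(int)
    mm=(z>.034)&(z<.047); r=cv2.minAreaRect(S[mm][:,:2].astype(np.float32)); print('stand',r, np.median(z[mm]))
    mm=(z>.055); p=S[mm]; print('key',len(p),p[:,2].max(),p.mean(0))
    t=p[p[:,2]>.085]; print(len(t)); r=cv2.minAreaRect(t[:,:2].astype(np.float32)); print('griptop',r, np.median(t[:,2]))
im=cv2.resize(ct[110:275,200:410],None,fx=3.8,fy=3.6,interpolation=cv2.INTER_CUBIC)
cv2.imwrite('pics/crop0.png',im[:,:,::-1])
E
```

```text
cover [ 0.5883548  -0.12020994  0.19501691] [0.52823982 0.11972735 0.84061172] 2776 32.79522825869936
comp [ 217  124   82   69 3782]
x [ 0.81981769  0.18581446 -0.5416382 ] h [-0.22104672  0.97526322  0.        ]
((0.008868403732776642, 0.0026297643780708313), (0.1924719661474228, 0.17025072872638702), 0.26779642701148987)
[ 0.49710564 -0.05137307  0.24255346]
[ 0.53539095 -0.21726267  0.24212246]
[ 0.6929823  -0.18062164  0.13787343]
[ 0.65469699 -0.01473204  0.13830443]
stand ((0.46160978078842163, -0.35224583745002747), (0.06935308128595352, 0.09687761962413788), 18.159976959228516) 0.0401452124528579
key 109 0.10147414885113576 [ 0.46073858 -0.35018009  0.09242229]
97
griptop ((0.4617629051208496, -0.3529650568962097), (0.01382680144160986, 0.04637211933732033), 16.81727409362793) 0.09495485579883627
```

View pics/crop0.png

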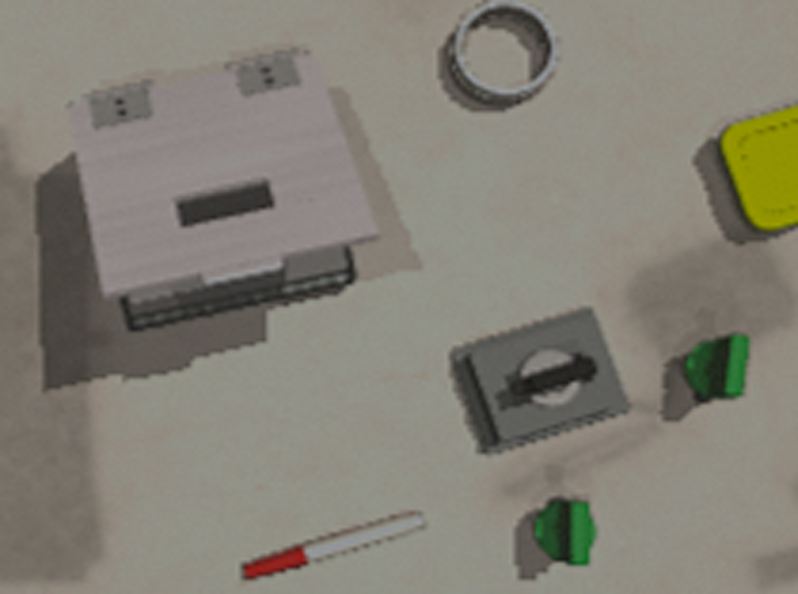

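```bash
cat >> h.py <<'E'
from scipy.spatial.transform import Rotation as Ro
def Rt(s=None):
    s=s or manip.state(); return Ro.from_euler('xyz',s['tool_rot'],degrees=True).as_matrix()
def delta(target):
    s=manip.state(); d=Rt(s).T@(np.array(target)-s['position']); print('t %.2f'%s['clock'],'pos',s['position'].round(4),'rot',s['tool_rot'].round(2),'F',s['ft_force'].round(1),'w',round(s['width'],4),'q',s['q'].round(1)); print('delta tool',d.round(4),'n',np.linalg.norm(d).round(3)); return d
E
python3 -m jog '[{"claw":1,"linear":[0,0,-0.014],"roll":7},{"claw":1,"linear":[0,0,-0.014],"roll":7},{"claw":1,"linear":[0,0,-0.014],"roll":7},{"claw":1,"linear":[0,0,-0.014],"roll":7},{"claw":1,"linear":[0,0,-0.014],"roll":7}]'
python3 -m jog '[{"claw":1,"linear":[0,0,0],"roll":7},{"claw":1,"linear":[0,0,0],"roll":5.5},{"claw":1,"linear":[0,0,0],"roll":0}]'
python3 -c "
from h import *
delta([.527,-.085,.29])"
```

```text
clock: 0.52
position: [0.2776, 0.5831, 0.2901]
tool_rot: [-179.1, 0.6, 118.6]
ft_force: [0.3, 0.6, 0.1]
width: 0.0672
clock: 0.77
position: [0.2781, 0.584, 0.2937]
tool_rot: [-179.4, 0.6, 105.5]
ft_force: [0.7, -0.5, -0.5]
width: 0.0472
t 0.77 pos [0.2781 0.584  0.2937] rot [-179.44    0.55  105.47] F [ 0.7 -0.5 -0.5] w 0.0472 q [59.8  5.4 90.2 -0.  85.2 44.3]
delta tool [-0.7111  0.0615  0.0099] n 0.714
```

```bash
for i in 1 2; do :; done
python3 -m jog '[{"claw":1,"linear":[-0.039,0.0034,0],"roll":0},{"claw":1,"linear":[-0.039,0.0034,0],"roll":0},{"claw":1,"linear":[-0.039,0.0034,0],"roll":0},{"claw":1,"linear":[-0.039,0.0034,0],"roll":0},{"claw":1,"linear":[-0.039,0.0034,0],"roll":0}]'
python3 -m jog '[{"claw":1,"linear":[-0.039,0.0034,0],"roll":0},{"claw":1,"linear":[-0.039,0.0034,0],"roll":0},{"claw":1,"linear":[-0.039,0.0034,0],"roll":0},{"claw":1,"linear":[-0.039,0.0034,0],"roll":0},{"claw":1,"linear":[-0.039,0.0034,0],"roll":0}]'
python3 -m jog '[{"claw":1,"linear":[-0.039,0.0034,0],"roll":0},{"claw":1,"linear":[-0.039,0.0034,0],"roll":0},{"claw":1,"linear":[-0.039,0.0034,0],"roll":0},{"claw":1,"linear":[0,0,0],"roll":0},{"claw":1,"linear":[0,0,0],"roll":0}]'
python3 -c "
from h import *
delta([.527,-.085,.29])"
```

```text
clock: 1.18
position: [0.3459, 0.3995, 0.2896]
tool_rot: [-179.0, 0.7, 106.9]
ft_force: [1.0, 0.2, 0.9]
width: 0.014
clock: 1.6
position: [0.4198, 0.2088, 0.2886]
tool_rot: [-178.8, 0.8, 108.0]
ft_force: [0.6, 0.0, 0.2]
width: 0.0003
clock: 2.02
position: [0.4672, 0.0881, 0.2875]
tool_rot: [-178.7, 0.8, 108.2]
ft_force: [0.5, 0.7, 0.1]
width: 0.0006
t 2.02 pos [0.4672 0.0881 0.2875] rot [-178.65    0.83  108.15] F [0.5 0.7 0.1] w 0.0006 q [  4.9 -16.6 111.2  -1.1  86.5 -13.2]
delta tool [-0.1831  0.0029  0.    ] n 0.183
```

```bash
python3 -m jog '[{"claw":1,"linear":[-0.038,0.0005,0],"roll":0},{"claw":1,"linear":[-0.038,0.0005,0],"roll":0},{"claw":1,"linear":[-0.038,0.0005,0],"roll":0},{"claw":1,"linear":[-0.038,0.0005,0],"roll":0},{"claw":1,"linear":[-0.03,0,0],"roll":0}]'
python3 -m jog '[{"claw":1,"linear":[0,0,0],"roll":0},{"claw":1,"linear":[0,0,0.02],"roll":0},{"claw":1,"linear":[0,0,0.015],"roll":0}]'
python3 -c "
from h import *
delta([.527,-.085,.08])"
```

```text
clock: 2.43
position: [0.5268, -0.08, 0.2878]
tool_rot: [-178.6, 0.5, 109.6]
ft_force: [-1.0, -0.4, -0.0]
width: 0.0003
clock: 2.68
position: [0.5291, -0.0823, 0.2544]
tool_rot: [-178.8, 0.7, 109.7]
ft_force: [-0.0, -0.3, -1.2]
width: 0.0005
t 2.68 pos [ 0.5291 -0.0823  0.2544] rot [-178.83    0.69  109.67] F [-0.  -0.3 -1.2] w 0.0005 q [-14.   -7.9 107.   -1.2  81.5 -33.4]
delta tool [0.0003 0.0007 0.1744] n 0.174
```

Now press down.

```bash
python3 -m jog '[{"claw":1,"linear":[0,0,0.022],"roll":0},{"claw":1,"linear":[0,0,0.022],"roll":0},{"claw":1,"linear":[0,0,0.022],"roll":0},{"claw":1,"linear":[0,0,0.022],"roll":0},{"claw":1,"linear":[0,0,0.022],"roll":0}]'
python3 -m jog '[{"claw":1,"linear":[0,0,0.02],"roll":0},{"claw":1,"linear":[0,0,0.015],"roll":0},{"claw":1,"linear":[0,0,0.01],"roll":0},{"claw":1,"linear":[0,0,0.006],"roll":0},{"claw":1,"linear":[0,0,0.004],"roll":0}]'
python3 -c "
from h import *
delta([.527,-.085,.08])"
```

```text
clock: 3.1
position: [0.5292, -0.0754, 0.1434]
tool_rot: [-179.2, 0.8, 110.6]
ft_force: [0.9, -0.5, 1.8]
width: 0.0006
clock: 3.52
position: [0.5259, -0.0668, 0.0817]
tool_rot: [-178.9, 0.5, 111.6]
ft_force: [-0.1, 0.1, 0.6]
width: 0.0004
t 3.52 pos [ 0.5259 -0.0668  0.0817] rot [-178.91    0.51  111.55] F [-0.1  0.1  0.6] w 0.0004 q [-12.5   0.5 116.5  -1.2  63.7 -33.5]
delta tool [-0.0173 -0.0057  0.0019] n 0.018
```

```bash
for r in 1; do python3 -m jog '[{"claw":1,"linear":[-0.008,-0.003,0.003],"roll":0},{"claw":1,"linear":[0,0,0.003],"roll":0}]'
python3 -m jog '[{"claw":1,"linear":[0,0,0.003],"roll":0},{"claw":1,"linear":[0,0,0.003],"roll":0}]'; done
python3 - <<'E'
from h import *
delta([.527,-.085,.08])
a=grab('top','top1.png'); W=cloud(a); c=cv2.resize(a['color'][110:275,200:410],None,fx=3.8,fy=3.6,interpolation=cv2.INTER_CUBIC); b=grab('side')
s=cv2.resize(b['color'][120:300,180:380],None,fx=3,fy=3,interpolation=cv2.INTER_CUBIC); cv2.imwrite('pics/s1.png',s[:,:,::-1])
E
```

```text
clock: 3.68
position: [0.5261, -0.075, 0.0776]
tool_rot: [-178.8, 0.5, 111.8]
ft_force: [-10.8, -3.1, 24.3]
width: 0.0003
clock: 3.85
position: [0.5262, -0.0753, 0.0778]
tool_rot: [-178.6, 0.4, 111.8]
ft_force: [-10.0, 4.3, 15.6]
width: 0.0004
t 3.85 pos [ 0.5262 -0.0753  0.0778] rot [-178.64    0.38  111.75] F [-10.    4.3  15.6] w 0.0004 q [-13.4   1.1 116.3  -1.2  63.5 -34.6]
delta tool [-0.0093 -0.0029 -0.0021] n 0.01
```

View pics/s1.png

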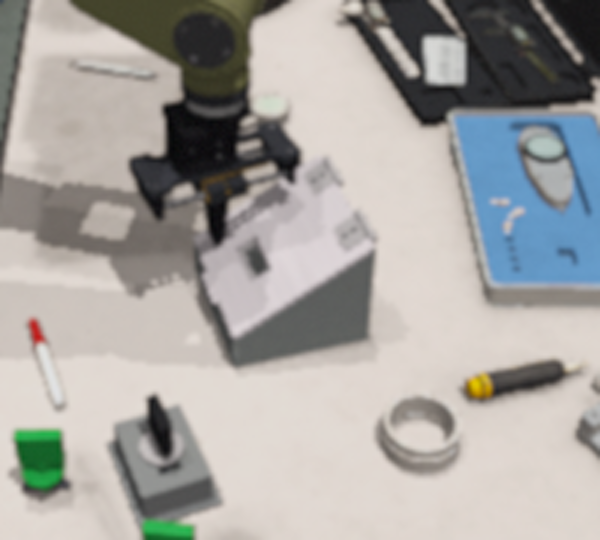

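The side view shows the cover shut with the fingers resting on it, and the key still in its stand. I'll lift off and go over the key.

```bash
python3 -m jog '[{"claw":1,"linear":[0,0,-0.015],"roll":0},{"claw":0,"linear":[0,0,-0.035],"roll":2},{"claw":0,"linear":[0,0,-0.035],"roll":2},{"claw":0,"linear":[0,0,-0.03],"roll":0},{"claw":0,"linear":[0,0,0],"roll":0}]'
python3 -c "
from h import *
delta([.4615,-.3525,.18])"
```

```text
clock: 4.37
position: [0.5282, -0.0754, 0.1997]
tool_rot: [-178.7, 0.5, 107.5]
ft_force: [2.2, -0.8, 0.2]
width: 0.022
t 4.37 pos [ 0.5282 -0.0754  0.1997] rot [-178.67    0.49  107.53] F [ 2.2 -0.8  0.2] w 0.022 q [-13.3  -6.  110.5  -1.1  76.3 -30.6]
delta tool [-0.244  -0.1465  0.0252] n 0.286
```

```bash
python3 -m jog '[{"claw":0,"linear":[-0.032,-0.019,0.001],"roll":0},{"claw":0,"linear":[-0.032,-0.019,0.001],"roll":0},{"claw":0,"linear":[-0.032,-0.019,0.001],"roll":0},{"claw":0,"linear":[-0.032,-0.019,0.001],"roll":0},{"claw":0,"linear":[-0.032,-0.019,0.001],"roll":0}]'
python3 -m jog '[{"claw":0,"linear":[-0.032,-0.019,0.003],"roll":0},{"claw":0,"linear":[-0.032,-0.019,0.003],"roll":0},{"claw":0,"linear":[-0.02,-0.012,0.003],"roll":0},{"claw":0,"linear":[0,0,0],"roll":0}]'
python3 - <<'E'
from h import *
delta([.4615,-.3525,.13])
a=grab('top','top2.png'); W=cloud(a); w=grab('wrist','wrist2.png'); b=grab('side','side2.png')
np.savez('f2.npz',W=W,Ww=cloud(w),Ws=cloud(b),cw=w['color'],cs=b['color'],c=a['color'])
m=np.zeros(W.shape[:2],bool); m[130:205,215:305]=1; P=W[m]; P=P[np.isfinite(P).all(1)&(P[:,2]>.04)]
n0=np.array([-.5*.974,-.5*.225,.866]); c=np.array([.6,-.115,.097])
Q=P[abs((P-c)@n0-np.median((P-c)@n0))<.006]
for _ in range(4):
    c=Q.mean(0); n=np.linalg.svd(Q-c,full_matrices=False)[2][2]; n*=np.sign(n[2]); Q=P[abs((P-c)@n)<.004]
print('cover',c,n,np.degrees(np.arccos(n[2])),np.degrees(np.arctan2(n[1],n[0])),len(Q))
h=np.cross([0,0,1],n);h/=np.linalg.norm(h);x=np.cross(h,n) 
r=cv2.minAreaRect(np.stack([(Q-c)@x,(Q-c)@h],1).astype(np.float32)); print('x',x,'h',h,r)
print([c+p[0]*x+p[1]*h for p in cv2.boxPoints(r)])
# window: dark pixels
g=a['color'].astype(int).sum(2); 
u0=np.zeros_like(g,bool); u0[150:185,240:285]=1
mm=u0&(g<300); k,l,s,ce=cv2.connectedComponentsWithStats(mm.astype(np.uint8)); print(s,ce)
E
```

```text
clock: 4.78
position: [0.4902, -0.2598, 0.2067]
tool_rot: [-179.5, 1.0, 108.3]
ft_force: [0.2, 0.3, -0.3]
width: 0.0551
clock: 5.12
position: [0.4652, -0.3682, 0.2018]
tool_rot: [-179.6, 1.4, 107.9]
ft_force: [-0.5, 0.5, 0.0]
width: 0.0819
t 5.12 pos [ 0.4652 -0.3682  0.2018] rot [-179.57    1.44  107.95] F [-0.5  0.5  0. ] w 0.0819 q [-43.    0.5 104.2  -1.1  74.3 -60.7]
delta tool [0.0179 0.0018 0.0714] n 0.074
cover [ 0.59637607 -0.11371687  0.09578216] [-0.49144715 -0.11229782  0.86363702] 30.27256692603253 -167.12864991847852 3687
x [-0.84193616 -0.19238609 -0.50411417] h [ 0.22276267 -0.97487271  0.        ] ((0.0035884305834770203, 0.0021359995007514954), (0.16998589038848877, 0.19283254444599152), 89.94656372070312)
[array([ 0.6561605 , -0.01515556,  0.14261793]), array([ 0.49376781, -0.05207853,  0.04540835]), array([ 0.53150083, -0.21782356,  0.04532843]), array([ 0.69389352, -0.1809006 ,  0.14253801])]
[[     0      0    512    384 196476]
 [   249    169     22     10    132]] [[255.49718032 191.51199638]
 [259.6969697  173.64393939]]
```

```bash
python3 - <<'E'
import cv2,numpy as np
a=cv2.imread('pics/wrist2.png'); b=cv2.imread('pics/top2.png')[110:275,200:410]
b=cv2.resize(b,(560,440),interpolation=cv2.INTER_CUBIC); a=cv2.resize(a,(240,180))
o=np.zeros((440,800,3),np.uint8);o[:,:560]=b;o[:180,560:]=a
cv2.imwrite('pics/m2.png',o)
E
```

```text
(no output)
```

View pics/m2.png

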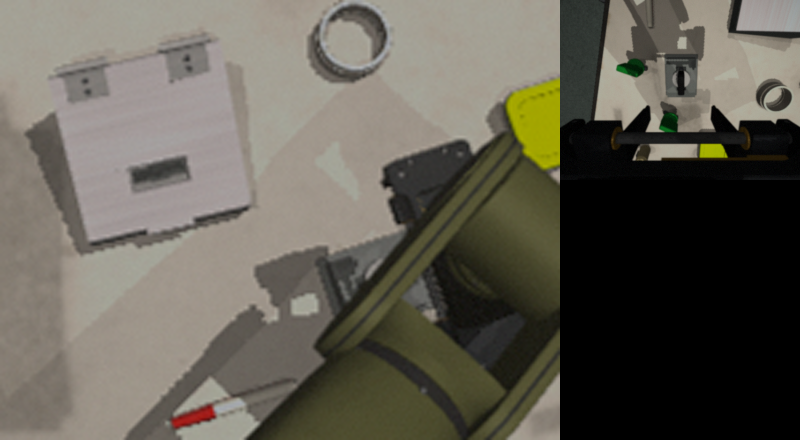

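The cover is shut: normal 30.3° from vertical, box yaw 12.9°. In the wrist inset the key sits between the open fingers. Now I'll refine the window centre and the key position.

```bash
python3 - <<'E'
from h import *
d=np.load('f2.npz'); W,Ww,Ws=d['W'],d['Ww'],d['Ws']
n=np.array([-.4915,-.1123,.8636]);n/=np.linalg.norm(n); c=np.array([.59638,-.11372,.09578])
h=np.array([-.2228,.9749,0]); x=np.cross(h,n)
a=grab('top'); K=np.array(a['K'])
def onplane(f,uv):
    K=np.array(f['K']); C=-f['R'].T@f['t']; r=np.c_[(uv[:,0]-K[0,2])/K[0,0],(uv[:,1]-K[1,2])/K[1,1],np.ones(len(uv))]@f['R']
    return C+r*(((c-C)@n)/(r@n))[:,None]
for nm,f,box in(('top',a,(160,186,243,278)),('side',grab('side'),(150,230,230,300))):
    g=cv2.cvtColor(f['color'],cv2.COLOR_RGB2GRAY).astype(float)
    v,u=np.mgrid[:384,:512]; P=onplane(f,np.c_[u.ravel(),v.ravel()].astype(float)).reshape(384,512,3)
    A=(P-c)@x; B=(P-c)@h
    # nominal window around
    near=(abs(A+.035)<.035)&(abs(B)<.05)
    ref=np.median(g[near]); m=near&(g<.85*ref)
    k,l,s,ce=cv2.connectedComponentsWithStats(m.astype(np.uint8)); j=1+np.argmax(s[1:,4]); mm=l==j
    print(nm,ref,s[j],'A',np.percentile(A[mm],[1,50,99]).round(4),'B',np.percentile(B[mm],[1,50,99]).round(4))
    r=cv2.minAreaRect(np.stack([A[mm],B[mm]],1).astype(np.float32));print(r); print('centre',c+r[0][0]*x+r[0][1]*h)
H=c-.0+0; print('x',x)
# key from wrist depth + side
for nm,w in(('wrist',Ww),('side',Ws)):
    m=(abs(w[...,0]-.4615)<.045)&(abs(w[...,1]+.3525)<.045)
    for lo,hi in((.034,.0435),(.0435,.048),(.06,.1),(.092,.1)):
        q=w[m&(w[...,2]>lo)&(w[...,2]<hi)]
        if len(q)>8: print(nm,lo,len(q),cv2.minAreaRect(q[:,:2].astype(np.float32)),q[:,2].max().round(4))
E
```

```text
top 156.0 [248 168  24  14 223] A [-0.0516 -0.0377 -0.0236] B [-0.0322 -0.0031  0.026 ]
((-0.03754732012748718, -0.002883562818169594), (0.02890503965318203, 0.05983741581439972), 0.13718153536319733)
centre [ 0.5654103  -0.12375571  0.07684914]
side 76.5 [252 194  16  20 205] A [-0.0694 -0.0451 -0.0198] B [-0.0249  0.0127  0.0487]
((-0.04414316266775131, 0.010571938008069992), (0.05156772583723068, 0.07626409083604813), 0.2754334807395935)
centre [ 0.55685919 -0.11190706  0.0735236 ]
x [0.84192848 0.19241119 0.50418669]
wrist 0.034 3170 ((0.461208701133728, -0.35208195447921753), (0.07012462615966797, 0.09563891589641571), 18.103656768798828) 0.0435
wrist 0.0435 613 ((0.4605223834514618, -0.3510919213294983), (0.0427086167037487, 0.04138325899839401), 17.917980194091797) 0.048
wrist 0.06 749 ((0.4609333872795105, -0.35166680812835693), (0.013762744143605232, 0.04507485777139664), 17.807025909423828) 0.0982
wrist 0.092 667 ((0.4608554244041443, -0.3519149422645569), (0.013691470958292484, 0.04456929489970207), 18.284297943115234) 0.0982
side 0.034 368 ((0.46324560046195984, -0.3543711304664612), (0.07043084502220154, 0.10017901659011841), 18.175352096557617) 0.0435
side 0.0435 86 ((0.46246716380119324, -0.35371118783950806), (0.0580875501036644, 0.07556644827127457), 15.34262752532959) 0.0479
side 0.06 123 ((0.4635014533996582, -0.35555386543273926), (0.014471030794084072, 0.04830804839730263), 17.185794830322266) 0.0999
side 0.092 66 ((0.4634086489677429, -0.3554444909095764), (0.013876323588192463, 0.04829759895801544), 15.613884925842285) 0.0999
```

```bash
python3 -m jog '[{"claw":0,"linear":[0.016,0.002,0.025],"roll":0},{"claw":0,"linear":[0,0,0.025],"roll":0},{"claw":0,"linear":[0,0,0.015],"roll":0},{"claw":0,"linear":[0,0,0],"roll":0}]'
python3 -c "
from h import *
delta([.461,-.352,.070])"
```

```text
clock: 5.7
position: [0.468, -0.344, 0.1384]
tool_rot: [-179.9, 1.7, 108.7]
ft_force: [-0.7, 0.3, -0.8]
width: 0.0952
t 5.70 pos [ 0.468  -0.344   0.1384] rot [-179.89    1.69  108.73] F [-0.7  0.3 -0.8] w 0.0952 q [-41.2   1.8 109.1  -1.   67.6 -59.5]
delta tool [-0.0033 -0.009   0.0686] n 0.069
```

```bash
python3 -m jog '[{"claw":0,"linear":[-0.004,-0.009,0.01],"roll":0.5},{"claw":0,"linear":[0,0,0.02],"roll":0},{"claw":0,"linear":[0,0,0.01],"roll":0},{"claw":0,"linear":[0,0,0],"roll":0}]'
python3 -c "
from h import *
delta([.461,-.352,.070])"
```

```text
clock: 6.03
position: [0.4627, -0.3509, 0.0998]
tool_rot: [180.0, 1.9, 108.5]
ft_force: [0.5, 0.3, -1.2]
width: 0.0949
t 6.03 pos [ 0.4627 -0.3509  0.0998] rot [179.98   1.94 108.51] F [ 0.5  0.3 -1.2] w 0.0949 q [-42.    4.1 110.8  -1.   63.4 -60.1]
delta tool [ 0.0005 -0.002   0.0298] n 0.03
```

```bash
python3 -m jog '[{"claw":0,"linear":[0,-0.002,0.014],"roll":0.5},{"claw":0,"linear":[0,0,0.01],"roll":0},{"claw":0,"linear":[0,0,0.004],"roll":0},{"claw":0,"linear":[0,0,0],"roll":0}]'
python3 -c "
from h import *
delta([.461,-.352,.070])"
```

```text
clock: 6.37
position: [0.4626, -0.354, 0.074]
tool_rot: [179.8, 2.2, 108.0]
ft_force: [0.4, -0.2, -0.6]
width: 0.0949
t 6.37 pos [ 0.4626 -0.354   0.074 ] rot [179.84   2.18 108.03] F [ 0.4 -0.2 -0.6] w 0.0949 q [-42.3   5.9 111.6  -1.1  60.5 -59.8]
delta tool [ 0.0025 -0.0009  0.0039] n 0.005
```

```bash
python3 -m jog '[{"claw":1,"linear":[0.002,-0.001,0.003],"roll":0},{"claw":1,"linear":[0,0,0],"roll":0},{"claw":1,"linear":[0,0,0],"roll":0},{"claw":1,"linear":[0,0,0],"roll":0},{"claw":1,"linear":[0,0,0],"roll":0}]'
python3 -m jog '[{"claw":1,"linear":[0,0,0],"roll":0},{"claw":1,"linear":[0,0,0],"roll":0},{"claw":1,"linear":[0,0,0],"roll":0},{"claw":1,"linear":[0,0,0],"roll":0},{"claw":1,"linear":[0,0,0],"roll":0}]'
python3 -c "
from h import *
delta([.461,-.352,.070])"
```

```text
clock: 6.78
position: [0.4624, -0.3536, 0.0737]
tool_rot: [179.7, 2.4, 108.0]
ft_force: [0.3, -0.5, 0.5]
width: 0.0668
clock: 7.2
position: [0.463, -0.3541, 0.0749]
tool_rot: [179.7, 2.5, 108.1]
ft_force: [0.6, 0.3, -0.4]
width: 0.0336
t 7.20 pos [ 0.463  -0.3541  0.0749] rot [179.66   2.5  108.05] F [ 0.6  0.3 -0.4] w 0.0336 q [-42.2   5.7 111.8  -1.1  60.2 -59.8]
delta tool [ 0.0028 -0.0013  0.0048] n 0.006
```

```bash
python3 -m jog '[{"claw":1,"linear":[0.002,-0.001,0.004],"roll":0},{"claw":1,"linear":[0,0,0.001],"roll":0},{"claw":1,"linear":[0,0,0],"roll":0},{"claw":1,"linear":[0,0,0],"roll":0},{"claw":1,"linear":[0,0,0],"roll":0}]'
python3 -c "
from h import *
delta([.461,-.352,.070]);print(manip.state()['moment'])"
```

```text
clock: 7.62
position: [0.4613, -0.3528, 0.0696]
tool_rot: [179.7, 2.5, 108.1]
ft_force: [1.2, 0.1, 0.2]
width: 0.0139
t 7.62 pos [ 0.4613 -0.3528  0.0696] rot [179.68   2.52 108.06] F [1.2 0.1 0.2] w 0.0139 q [-42.2   5.9 112.2  -1.1  59.6 -59.7]
delta tool [ 0.0008 -0.0001 -0.0004] n 0.001
[-0.01546765  0.09600954  0.02573318]
```

```bash
python3 -m jog '[{"claw":1,"linear":[-0.0005,0,-0.01],"roll":0},{"claw":1,"linear":[-0.001,0,-0.02],"roll":0},{"claw":1,"linear":[-0.001,0,-0.02],"roll":0},{"claw":1,"linear":[-0.001,0,-0.03],"roll":0},{"claw":1,"linear":[0,0,-0.03],"roll":0}]'
python3 -m jog '[{"claw":1,"linear":[0,0,-0.035],"roll":0},{"claw":1,"linear":[0,0,-0.035],"roll":0},{"claw":1,"linear":[0,0,-0.03],"roll":0},{"claw":1,"linear":[0,0,0],"roll":0}]'
python3 - <<'E'
from h import *
delta([.60,.2,.42])
d=np.load('f0.npz')
for k in('wt','ws'):
    w=d[k].reshape(-1,3); w=w[np.isfinite(w).all(1)]
    print(k,w.min(0),w.max(0))
    for x0 in np.arange(.6,1.7,.1):
        q=w[(w[:,0]>x0)&(w[:,0]<x0+.1)&(w[:,1]>-.4)&(w[:,1]<.6)]
        if len(q): print(x0.round(1),len(q),'zmax',np.percentile(q[:,2],99.8).round(3),q[:,2].max().round(3))
E
```

```text
clock: 8.03
position: [0.4547, -0.3465, 0.1726]
tool_rot: [-179.7, 1.3, 108.1]
ft_force: [1.3, -0.5, -2.0]
width: 0.0141
clock: 8.37
position: [0.4548, -0.3438, 0.2841]
tool_rot: [-179.9, 1.6, 108.1]
ft_force: [0.9, -0.5, 0.1]
width: 0.0136
t 8.37 pos [ 0.4548 -0.3438  0.2841] rot [-179.9     1.62  108.06] F [ 0.9 -0.5  0.1] w 0.0136 q [-42.   -5.4 101.9  -0.9  82.2 -60. ]
delta tool [ 0.468   0.3064 -0.1497] n 0.579
wt [-0.23389708 -1.23850597 -0.77269344] [1.11338231 1.04405524 0.26222513]
0.6 11218 zmax 0.194 0.2
0.7 11507 zmax 0.037 0.041
0.8 11783 zmax 0.039 0.044
0.9 11319 zmax 0.046 0.048
1.0 10327 zmax 0.093 0.119
1.1 244 zmax 0.005 0.006
ws [-1.82762355 -0.7404024  -0.77647469] [1.62400841 2.51424751 0.69203297]
0.6 4569 zmax 0.196 0.202
0.7 4477 zmax 0.037 0.039
0.8 4840 zmax 0.039 0.041
0.9 4578 zmax 0.046 0.048
1.0 7585 zmax 0.268 0.27
1.1 22723 zmax 0.682 0.692
1.2 834 zmax 0.409 0.41
1.3 1294 zmax 0.557 0.559
```

```bash
python3 - <<'E'
from h import *
a=grab('side','side3.png'); w=grab('wrist','wrist3.png')
o=np.hstack([a['color'][0:384,:400],w['color'][:384,100:500]]); cv2.imwrite('pics/m3.png',o[:,:,::-1])
E
```

```text
(no output)
```

View pics/m3.png

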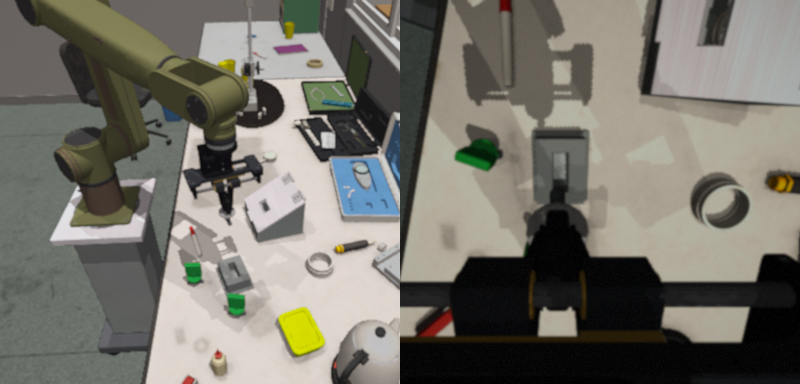

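The side and wrist views show the key lifted clear and held by its paddle, with nothing disturbed. The rows can't tilt the tool, so I'll go to the edge of the reach in the box's direction. Driving past it there should make the wrist tip forward.

```bash
python3 -m jog '[{"claw":1,"linear":[0.0275,0.0173,-0.019],"roll":0},{"claw":1,"linear":[0.0275,0.0173,-0.019],"roll":0},{"claw":1,"linear":[0.0275,0.0173,-0.019],"roll":0},{"claw":1,"linear":[0.0275,0.0173,-0.019],"roll":0},{"claw":1,"linear":[0.0275,0.0173,-0.019],"roll":0}]'
python3 -m jog '[{"claw":1,"linear":[0.0275,0.0173,-0.019],"roll":0},{"claw":1,"linear":[0.0275,0.0173,-0.019],"roll":0},{"claw":1,"linear":[0.0275,0.0173,-0.019],"roll":0},{"claw":1,"linear":[0.0275,0.0173,-0.019],"roll":0},{"claw":1,"linear":[0.0275,0.0173,-0.019],"roll":0}]'
python3 -m jog '[{"claw":1,"linear":[0.0275,0.0173,-0.019],"roll":0},{"claw":1,"linear":[0.0275,0.0173,-0.019],"roll":0},{"claw":1,"linear":[0.0275,0.0173,-0.019],"roll":0},{"claw":1,"linear":[0.0275,0.0173,-0.019],"roll":0},{"claw":1,"linear":[0.0275,0.0173,-0.019],"roll":0}]'
python3 -c "
from h import *
delta([.592,.190,.60]);print('out',Rt().T@np.array([.689,.158,.707]))"
```

```text
clock: 8.88
position: [0.4875, -0.1799, 0.3511]
tool_rot: [-178.3, -0.3, 107.4]
ft_force: [0.7, 0.8, -1.5]
width: 0.0137
clock: 9.3
position: [0.5297, -0.0139, 0.431]
tool_rot: [-177.0, -1.1, 107.3]
ft_force: [0.7, 0.5, -2.5]
width: 0.0137
clock: 9.72
position: [0.5772, 0.1515, 0.5101]
tool_rot: [-175.5, -1.5, 107.3]
ft_force: [1.3, 0.9, -1.1]
width: 0.0139
t 9.72 pos [0.5772 0.1515 0.5101] rot [-175.54   -1.46  107.29] F [ 1.3  0.9 -1.1] w 0.0139 q [  9.2   1.5  74.    0.9 109.1  -7.9]
delta tool [ 0.0346  0.0186 -0.0907] n 0.099
out [-0.03583606  0.64764164 -0.76079569]
```

```bash
python3 -m jog '[{"claw":1,"linear":[0.012,0.006,-0.03],"roll":0},{"claw":1,"linear":[0.012,0.006,-0.03],"roll":0},{"claw":1,"linear":[0,0.025,-0.03],"roll":0},{"claw":1,"linear":[0,0.025,-0.03],"roll":0},{"claw":1,"linear":[0,0.025,-0.03],"roll":0}]'
python3 -m jog '[{"claw":1,"linear":[0,0.025,-0.03],"roll":0},{"claw":1,"linear":[0,0.025,-0.03],"roll":0},{"claw":1,"linear":[0,0.025,-0.03],"roll":0},{"claw":1,"linear":[0,0.025,-0.03],"roll":0},{"claw":1,"linear":[0,0.025,-0.03],"roll":0}]'
python3 -c "
from h import *
delta([.592,.190,.60]);print('out',Rt().T@np.array([.689,.158,.707]),Rt()[:,2])"
```

```text
clock: 10.13
position: [0.6661, 0.2109, 0.6369]
tool_rot: [-173.8, -1.8, 107.9]
ft_force: [1.0, 1.2, -1.0]
width: 0.0142
clock: 10.55
position: [0.7277, 0.2271, 0.6643]
tool_rot: [-174.4, -2.0, 107.8]
ft_force: [0.8, 0.7, -4.3]
width: 0.0139
t 10.55 pos [0.7277 0.2271 0.6643] rot [-174.43   -2.01  107.8 ] F [ 0.8  0.7 -4.3] w 0.0139 q [ 12.8  44.3   1.9   2.3 139.5  -3.5]
delta tool [ 0.0039 -0.1337  0.0778] n 0.155
out [-0.03539773  0.63224386 -0.77365929] [-0.10302591  0.00353758 -0.99467238]
```

```bash
python3 -m jog '[{"claw":1,"linear":[0,0.041,0],"roll":0},{"claw":1,"linear":[0,0.041,0],"roll":0},{"claw":1,"linear":[0,0.041,0],"roll":0},{"claw":1,"linear":[0,0.041,0],"roll":0},{"claw":1,"linear":[0,0.041,0],"roll":0}]'
python3 -c "
from h import *
delta([.592,.190,.60]);print(Rt()[:,2])"
```

```text
clock: 10.97
position: [0.8217, 0.2589, 0.5667]
tool_rot: [-178.8, -2.1, 107.7]
ft_force: [0.4, 0.8, -2.0]
width: 0.0144
t 10.97 pos [0.8217 0.2589 0.5667] rot [-178.79   -2.07  107.74] F [ 0.4  0.8 -2. ] w 0.0144 q [ 13.3  51.1   1.7   2.5 128.6  -2.9]
delta tool [ 0.0056 -0.2404 -0.0281] n 0.242
[-0.03107697  0.02796668 -0.99912566]
```

```bash
python3 -m jog '[{"claw":1,"linear":[0,0.036,-0.02],"roll":0},{"claw":1,"linear":[0,0.036,-0.02],"roll":0},{"claw":1,"linear":[0,0.036,-0.02],"roll":0},{"claw":1,"linear":[0,0.036,-0.02],"roll":0},{"claw":1,"linear":[0,0.036,-0.02],"roll":0}]'
python3 -c "
from h import *
delta([.592,.190,.60]);print(Rt()[:,2])"
```

```text
clock: 11.38
position: [0.8601, 0.2692, 0.5524]
tool_rot: [175.2, -2.2, 107.7]
ft_force: [-0.3, 0.3, -2.1]
width: 0.0141
t 11.38 pos [0.8601 0.2692 0.5524] rot [175.22  -2.21 107.69] F [-0.3  0.3 -2.1] w 0.0141 q [ 13.2  52.2   1.5   3.  121.7  -2.7]
delta tool [ 0.0078 -0.2746 -0.0704] n 0.284
[ 0.06771751  0.06201875 -0.99577508]
```

```bash
python3 -m jog '[{"claw":1,"linear":[0,0.03,-0.028],"roll":0},{"claw":1,"linear":[0,0.03,-0.028],"roll":0},{"claw":1,"linear":[0,0.03,-0.028],"roll":0},{"claw":1,"linear":[0,0.03,-0.028],"roll":0},{"claw":1,"linear":[0,0.03,-0.028],"roll":0}]'
python3 -c "
from h import *
delta([.592,.190,.60]);print(Rt()[:,2])"
```

```text
clock: 11.8
position: [0.8538, 0.2633, 0.6157]
tool_rot: [167.9, -2.3, 107.7]
ft_force: [0.3, 0.4, -1.5]
width: 0.0139
t 11.80 pos [0.8538 0.2633 0.6157] rot [167.87  -2.25 107.69] F [ 0.3  0.4 -1.5] w 0.0139 q [ 12.7  48.3   1.4   3.7 118.3  -2.7]
delta tool [ 0.0091 -0.269  -0.0413] n 0.272
[ 0.18846666  0.10042572 -0.97693142]
```

```bash
python3 -m jog '[{"claw":1,"linear":[0,0.033,-0.024],"roll":0},{"claw":1,"linear":[0,0.033,-0.024],"roll":0},{"claw":1,"linear":[0,0.033,-0.024],"roll":0},{"claw":1,"linear":[0,0.033,-0.024],"roll":0},{"claw":1,"linear":[0,0.033,-0.024],"roll":0}]'
python3 -m jog '[{"claw":1,"linear":[0,0.033,-0.02],"roll":0},{"claw":1,"linear":[0,0.033,-0.02],"roll":0},{"claw":1,"linear":[0,0.033,-0.02],"roll":0}]'
python3 -c "
from h import *
delta([.592,.190,.60]);print(Rt()[:,2],Rt().T@np.array([.4915,.1123,-.8636]))"
```

```text
clock: 12.22
position: [0.8496, 0.2588, 0.6756]
tool_rot: [160.0, -2.2, 107.7]
ft_force: [0.2, 0.1, -1.9]
width: 0.0136
clock: 12.47
position: [0.8494, 0.257, 0.7061]
tool_rot: [155.6, -2.3, 107.7]
ft_force: [-1.5, -0.4, -2.2]
width: 0.0138
t 12.47 pos [0.8494 0.257  0.7061] rot [155.58  -2.26 107.73] F [-1.5 -0.4 -2.2] w 0.0138 q [ 12.   43.2   1.5   4.7 111.1  -2.6]
delta tool [ 0.0104 -0.2859 -0.0127] n 0.286
[ 0.38282661  0.16010024 -0.90984158] [-0.07674361  0.10137799  0.99187772]
```

```bash
python3 -c "
from h import *
delta([.68,-.25,.62])"
```

```text
t 12.47 pos [0.8494 0.257  0.7061] rot [155.58  -2.26 107.73] F [-1.5 -0.4 -2.2] w 0.0138 q [ 12.   43.2   1.5   4.7 111.1  -2.6]
delta tool [-0.4344 -0.3161 -0.0677] n 0.541
```

```bash
python3 -m jog '[{"claw":1,"linear":[-0.025,-0.03,-0.006],"roll":0},{"claw":1,"linear":[-0.029,-0.022,-0.005],"roll":0},{"claw":1,"linear":[-0.029,-0.022,-0.005],"roll":0},{"claw":1,"linear":[-0.029,-0.022,-0.005],"roll":0},{"claw":1,"linear":[-0.029,-0.022,-0.005],"roll":0}]'
python3 -m jog '[{"claw":1,"linear":[-0.029,-0.022,-0.005],"roll":0},{"claw":1,"linear":[-0.029,-0.022,-0.005],"roll":0},{"claw":1,"linear":[-0.029,-0.022,-0.005],"roll":0},{"claw":1,"linear":[-0.029,-0.022,-0.005],"roll":0},{"claw":1,"linear":[-0.029,-0.022,-0.005],"roll":0}]'
python3 -m jog '[{"claw":1,"linear":[-0.029,-0.022,-0.005],"roll":0},{"claw":1,"linear":[-0.029,-0.022,-0.005],"roll":0},{"claw":1,"linear":[-0.029,-0.022,-0.005],"roll":0},{"claw":1,"linear":[-0.029,-0.022,-0.005],"roll":0},{"claw":1,"linear":[0,0,0],"roll":0}]'
python3 -c "
from h import *
delta([.68,-.25,.62]);R=Rt();print(R[:,2],R.T@np.array([.4915,.1123,-.8636]));print('dirs az -24 out',R.T@[.9135,-.4067,0],'up',R.T@[0,0,1])"
```

```text
clock: 12.88
position: [0.7982, 0.1095, 0.6739]
tool_rot: [155.2, -2.4, 108.4]
ft_force: [0.4, 0.0, -2.1]
width: 0.0142
clock: 13.3
position: [0.7335, -0.0691, 0.6426]
tool_rot: [155.1, -2.3, 108.4]
ft_force: [0.8, -0.4, -1.4]
width: 0.0137
clock: 13.72
position: [0.6801, -0.2194, 0.6155]
tool_rot: [155.1, -2.1, 107.9]
ft_force: [-0.1, 1.2, -2.8]
width: 0.0139
t 13.72 pos [ 0.6801 -0.2194  0.6155] rot [155.14  -2.06 107.87] F [-0.1  1.2 -2.8] w 0.0139 q [-29.7   5.6  62.   19.5  96.  -42.2]
delta tool [-0.0289 -0.0063 -0.009 ] n 0.031
[ 0.39009202  0.16007051 -0.90675556] [-0.07497779  0.09356393  0.99278025]
dirs az -24 out [-0.66693497  0.68575452  0.29124839] up [ 0.03599508  0.42011749 -0.90675556]
```

```bash
python3 -m jog '[{"claw":1,"linear":[-0.02,0.033,-0.012],"roll":0},{"claw":1,"linear":[-0.02,0.033,-0.012],"roll":0},{"claw":1,"linear":[-0.02,0.033,-0.012],"roll":0},{"claw":1,"linear":[-0.02,0.033,-0.012],"roll":0},{"claw":1,"linear":[-0.02,0.033,-0.012],"roll":0}]'
python3 -m jog '[{"claw":1,"linear":[-0.02,0.033,-0.012],"roll":0},{"claw":1,"linear":[-0.02,0.033,-0.012],"roll":0},{"claw":1,"linear":[-0.02,0.033,-0.012],"roll":0},{"claw":1,"linear":[-0.02,0.033,-0.012],"roll":0}]'
python3 -c "
from h import *
delta([.68,-.25,.62]);R=Rt();print(R[:,2],R.T@np.array([.4915,.1123,-.8636]));print('dirs az -24 out',R.T@[.9135,-.4067,0],'up',R.T@[0,0,1])"
```

```text
clock: 14.13
position: [0.7994, -0.2727, 0.6984]
tool_rot: [156.0, -3.1, 107.3]
ft_force: [0.8, -0.4, -0.6]
width: 0.014
clock: 14.47
position: [0.8452, -0.2901, 0.6866]
tool_rot: [152.4, -1.8, 106.1]
ft_force: [0.2, -0.3, -2.3]
width: 0.0138
t 14.47 pos [ 0.8452 -0.2901  0.6866] rot [152.43  -1.83 106.07] F [ 0.2 -0.3 -2.3] w 0.0138 q [-28.6  45.1   1.6  22.  112.6 -31.9]
delta tool [ 0.0821 -0.1629 -0.0069] n 0.183
[ 0.43684513  0.15536686 -0.88601776] [-0.05576712  0.04719451  0.99732202]
dirs az -24 out [-0.64335239  0.68787787  0.33587033] up [ 0.03200088  0.46254565 -0.88601776]
```

```bash
python3 -m jog '[{"claw":1,"linear":[-0.025,0.03,-0.01],"roll":0},{"claw":1,"linear":[-0.025,0.03,-0.01],"roll":0},{"claw":1,"linear":[-0.025,0.03,-0.01],"roll":0}]'
python3 -c "
from h import *
delta([.68,-.25,.62]);R=Rt();print(R[:,2],R.T@np.array([.4915,.1123,-.8636]));print('dirs az -24 out',R.T@[.9135,-.4067,0],'up',R.T@[0,0,1])"
```

```text
clock: 14.72
position: [0.8652, -0.3135, 0.6833]
tool_rot: [148.9, -0.1, 105.1]
ft_force: [-0.0, 0.6, -2.2]
width: 0.0143
t 14.72 pos [ 0.8652 -0.3135  0.6833] rot [ 1.4886e+02 -1.4000e-01  1.0509e+02] F [-0.   0.6 -2.2] w 0.0143 q [-29.6  45.9   1.5  22.6 108.  -32.9]
delta tool [ 0.1094 -0.1718 -0.0295] n 0.206
[ 0.49875735  0.13659477 -0.85591061] [-0.02158699 -0.01535923  0.99964323]
dirs az -24 out [-0.6304464   0.66511283  0.40006175] up [ 0.00241863  0.51711815 -0.85591061]
```

```bash
cat >> h.py <<'E'
N=np.array([-.4915,-.1123,.8636]);N/=np.linalg.norm(N); HH=np.array([-.2228,.9749,0]); S0=np.array([.5654,-.1238,.0768])
def ins(d,S=S0):
    delta(S+N*d); R=Rt(); a=R.T@HH; z=R.T@-N
    print('slot z in tool',z.round(4),'roll needed',np.degrees(np.arctan2(a[1],a[0])).round(2),'up',(R.T@[0,0,1]).round(3),'xs',(R.T@np.cross(HH,N)).round(3))
    p=manip.state()['position']-S; X=np.cross(HH,N); print('slot frame TCP xyz',(p@X).round(4),(p@HH).round(4),(p@N).round(4))
E
python3 -c "
from h import *
ins(.2)"
```

```text
t 14.72 pos [ 0.8652 -0.3135  0.6833] rot [ 1.4886e+02 -1.4000e-01  1.0509e+02] F [-0.   0.6 -2.2] w 0.0143 q [-29.6  45.9   1.5  22.6 108.  -32.9]
delta tool [ 0.264  -0.5164  0.1956] n 0.612
slot z in tool [-0.0216 -0.0154  0.9996] roll needed 1.82 up [ 0.002  0.517 -0.856] xs [-0.032  0.999  0.015]
slot frame TCP xyz 0.5217 -0.2517 0.3977
```

```bash
python3 -m jog '[{"claw":1,"linear":[0.014,-0.028,0.0108],"roll":0.4},{"claw":1,"linear":[0.014,-0.028,0.0108],"roll":0.4},{"claw":1,"linear":[0.014,-0.028,0.0108],"roll":0.4},{"claw":1,"linear":[0.014,-0.028,0.0108],"roll":0.4},{"claw":1,"linear":[0.014,-0.028,0.0108],"roll":0}]'
python3 -m jog '[{"claw":1,"linear":[0.014,-0.028,0.0108],"roll":0},{"claw":1,"linear":[0.014,-0.028,0.0108],"roll":0},{"claw":1,"linear":[0.014,-0.028,0.0108],"roll":0},{"claw":1,"linear":[0.014,-0.028,0.0108],"roll":0},{"claw":1,"linear":[0.014,-0.028,0.0108],"roll":0}]'
python3 -c "
from h import *
ins(.2)"
```

```text
clock: 15.13
position: [0.794, -0.2843, 0.5858]
tool_rot: [148.7, -0.8, 103.9]
ft_force: [0.8, 0.2, -2.1]
width: 0.0143
clock: 15.55
position: [0.6813, -0.2317, 0.4601]
tool_rot: [148.6, -0.6, 103.8]
ft_force: [0.6, 0.7, -1.3]
width: 0.0137
t 15.55 pos [ 0.6813 -0.2317  0.4601] rot [148.62  -0.61 103.8 ] F [ 0.6  0.7 -1.3] w 0.0137 q [-31.5  -1.6  85.5  23.   74.4 -47.1]
delta tool [ 0.1318 -0.2706  0.0833] n 0.312
slot z in tool [-0.0174 -0.0193  0.9997] roll needed 0.47 up [ 0.011  0.521 -0.854] xs [-0.009  1.     0.019]
slot frame TCP xyz 0.2701 -0.131 0.2862
```

```bash
python3 -m jog '[{"claw":1,"linear":[0.015,-0.03,0.009],"roll":0},{"claw":1,"linear":[0.015,-0.03,0.009],"roll":0},{"claw":1,"linear":[0.015,-0.03,0.009],"roll":0},{"claw":1,"linear":[0.015,-0.03,0.009],"roll":0},{"claw":1,"linear":[0.015,-0.03,0.009],"roll":0}]'
python3 -m jog '[{"claw":1,"linear":[0.015,-0.03,0.009],"roll":0},{"claw":1,"linear":[0.015,-0.03,0.009],"roll":0},{"claw":1,"linear":[0.015,-0.03,0.009],"roll":0},{"claw":1,"linear":[0,0,0],"roll":0},{"claw":1,"linear":[0,0,0],"roll":0}]'
python3 - <<'E'
from h import *
ins(.12)
a=grab('top','top4.png'); b=grab('side','side4.png'); w=grab('wrist','wrist4.png')
o=np.zeros((600,800,3),np.uint8)
o[:300,:400]=cv2.resize(b['color'][110:260,170:370],(400,300),interpolation=cv2.INTER_CUBIC)
o[:300,400:]=cv2.resize(a['color'][100:250,170:370],(400,300),interpolation=cv2.INTER_CUBIC)
o[300:,:400]=cv2.resize(w['color'],(400,300))
cv2.imwrite('pics/m4.png',o[:,:,::-1])
np.savez('f4.npz',Ws=cloud(b),cs=b['color'],Wt=cloud(a),Ww=cloud(w),cw=w['color'])
E
```

```text
clock: 15.97
position: [0.5552, -0.1781, 0.3373]
tool_rot: [148.6, -0.4, 103.8]
ft_force: [-0.0, -0.4, -1.3]
width: 0.0136
clock: 16.38
position: [0.4726, -0.1419, 0.252]
tool_rot: [149.1, -0.8, 103.8]
ft_force: [0.7, 0.3, -1.5]
width: 0.014
t 16.38 pos [ 0.4726 -0.1419  0.252 ] rot [149.14  -0.79 103.83] F [ 0.7  0.3 -1.5] w 0.014 q [-36.3 -30.  127.7  26.4  64.4 -57.7]
delta tool [-0.0046 -0.0075  0.0788] n 0.079
slot z in tool [-0.0203 -0.0102  0.9997] roll needed 0.41 up [ 0.014  0.513 -0.858] xs [-0.007  1.     0.01 ]
slot frame TCP xyz 0.0067 0.003 0.1989
```

View pics/m4.png

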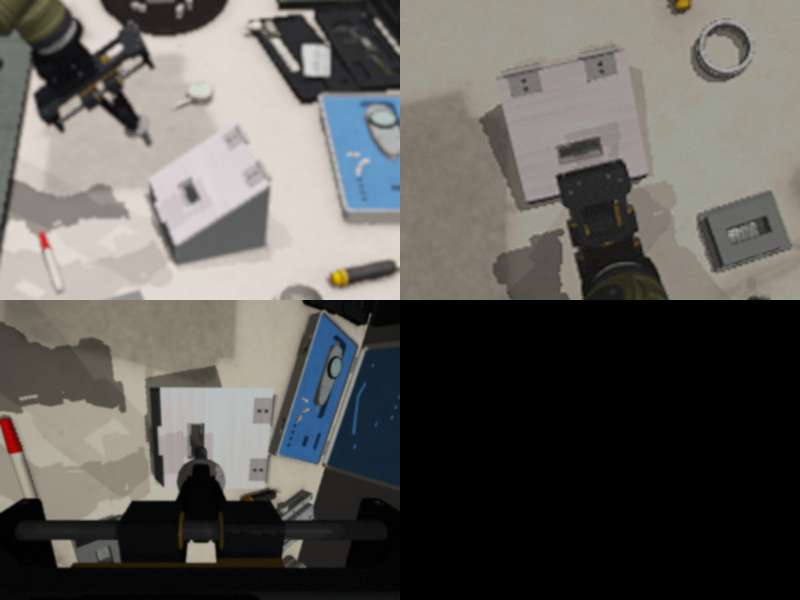

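The combined view shows the key held at the slot's slope. The collar and pin point at the window, which appears in the wrist inset at about (196,440). Next I measure the key in the hand and the window in the wrist view.

```bash
python3 - <<'E'
from h import *
d=np.load('f4.npz'); s=manip.state(); R=Rt(s); p=s['position']
for nm in('Ww','Ws'):
    W=d[nm]; T=(W-p)@R
    near=(abs(T[...,0])<.04)&(abs(T[...,1])<.03)&(T[...,2]>-.01)&(T[...,2]<.075)
    Q=T[near]; print(nm,len(Q))
    for lo in np.arange(-.01,.075,.005):
        q=Q[(Q[:,2]>=lo)&(Q[:,2]<lo+.005)]
        if len(q): print(round(lo,3),len(q),'x',q[:,0].min().round(4),q[:,0].max().round(4),'y',q[:,1].min().round(4),q[:,1].max().round(4))
# window in wrist via grey on plane
w=grab('wrist'); g=cv2.cvtColor(w['color'],cv2.COLOR_RGB2GRAY)
W=cloud(w); X=np.cross(HH,N); r=W-S0; A=r@X;B=r@HH;D=r@N
m=(abs(A)<.05)&(abs(B)<.06); pl=m&(abs(D)<.005); print('plane D',np.nanmedian(D[pl]))
hole=m&(D<-.004)&(abs(A)<.03)&(abs(B)<.045); print('hole',hole.sum(),'A',np.percentile(A[hole],[1,50,99]),'B',np.percentile(B[hole],[1,50,99]))
# ray-on-plane of cover boundary cells around window
K=np.array(w['K']);C=-w['R'].T@w['t'];v,u=np.mgrid[:384,:512]
rr=np.stack([(u-K[0,2])/K[0,0],(v-K[1,2])/K[1,1],np.ones(u.shape)],-1)@w['R']
D0=np.nanmedian(D[pl]); P=C+rr*((((S0+N*D0)-C)@N)/(rr@N))[...,None]; A2=(P-S0)@X;B2=(P-S0)@HH
reg=(abs(A2)<.03)&(abs(B2)<.05); mm=reg&(D<D0-.003)&(D>-.06)
print('onplane A',np.percentile(A2[mm],[1,99]),'B',np.percentile(B2[mm],[1,99]))
im=cv2.resize(w['color'][90:290,150:350],(600,600),interpolation=cv2.INTER_CUBIC); cv2.imwrite('pics/w4.png',im[:,:,::-1])
E
```

```text
Ww 1860
-0.01 181 x 0.0116 0.0242 y -0.016 0.0135
-0.005 161 x 0.0117 0.0246 y -0.0156 0.0131
0.0 145 x 0.0118 0.0246 y -0.0149 0.0126
0.005 106 x 0.0117 0.0248 y -0.0133 0.0099
0.01 67 x 0.0121 0.0247 y -0.0125 0.0101
0.02 854 x -0.0056 0.0243 y -0.0231 0.0207
0.025 124 x -0.0059 0.0244 y -0.0223 0.0195
0.04 13 x 0.0188 0.0253 y -0.003 0.0014
0.045 189 x 0.0164 0.0284 y -0.0069 0.0046
0.05 20 x 0.0162 0.0282 y -0.0069 0.0046
Ws 167
-0.01 13 x -0.0268 -0.0013 y -0.0136 0.0139
-0.005 12 x -0.025 -0.0089 y -0.0134 0.0119
0.0 14 x -0.0251 0.0058 y -0.0133 0.0135
0.005 12 x -0.0268 -0.0087 y -0.0106 0.008
0.01 8 x -0.0242 -0.0085 y -0.0057 0.0103
0.015 4 x -0.0228 0.0043 y -0.0113 0.0097
0.02 16 x -0.0189 0.0136 y -0.0207 0.0195
0.025 56 x -0.0224 0.0201 y -0.0225 0.0203
0.03 4 x -0.0215 -0.0158 y -0.0058 0.0104
0.04 1 x -0.0057 -0.0057 y -0.0067 -0.0067
0.045 12 x -0.0211 -0.0025 y -0.0048 0.0064
0.05 12 x -0.0228 -0.0018 y -0.0073 0.0046
0.055 3 x -0.0229 -0.0207 y -0.0044 0.0039
plane D 0.0011069860432536035
hole 802 A [-0.01217721 -0.00161443  0.01425195] B [-0.04286903 -0.00400703  0.03007718]
onplane A [-0.01268675  0.01417403] B [-0.02698043  0.03117781]
```

View pics/w4.png

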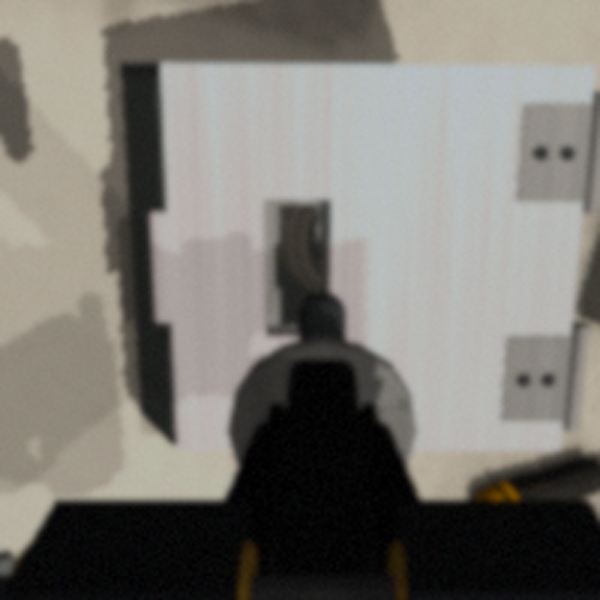

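```bash
python3 -m jog '[{"claw":1,"linear":[-0.004,-0.003,0.025],"roll":0.4},{"claw":1,"linear":[-0.004,-0.003,0.025],"roll":0},{"claw":1,"linear":[0,0,0.025],"roll":0},{"claw":1,"linear":[0,0,0.025],"roll":0},{"claw":1,"linear":[0,0,0.01],"roll":0}]'
python3 -m jog '[{"claw":1,"linear":[0,0,0],"roll":0}]'
python3 - <<'E'
from h import *
ins(.03,S0+np.cross(HH,N)*.0014-.0024*HH)
E
```

```text
clock: 17.0
position: [0.5406, -0.1457, 0.1737]
tool_rot: [147.8, 0.4, 103.4]
ft_force: [-0.4, -0.9, -2.1]
width: 0.0137
clock: 17.08
position: [0.5417, -0.1455, 0.173]
tool_rot: [147.9, 0.3, 103.4]
ft_force: [-0.2, 0.6, -2.1]
width: 0.0139
t 17.08 pos [ 0.5417 -0.1455  0.173 ] rot [147.91   0.34 103.43] F [-0.2  0.6 -2.1] w 0.0139 q [-31.2 -16.7 126.5  29.   49.7 -59.8]
delta tool [ 0.0138 -0.0249  0.0664] n 0.072
slot z in tool [ 1.000e-04 -3.170e-02  9.995e-01] roll needed 0.65 up [-0.006  0.531 -0.847] xs [-0.011  0.999  0.032]
slot frame TCP xyz 0.0229 -0.0135 0.0971
```

```bash
python3 -m jog '[{"claw":1,"linear":[0.007,-0.012,0],"roll":0.4},{"claw":1,"linear":[0.006,-0.01,0],"roll":0.2},{"claw":1,"linear":[0,0,0],"roll":0},{"claw":1,"linear":[0,0,0],"roll":0}]'
python3 - <<'E'
from h import *
ins(.03,S0+np.cross(HH,N)*.0014-.0024*HH)
E
```

```text
clock: 17.42
position: [0.5237, -0.1392, 0.1674]
tool_rot: [147.6, 0.3, 102.9]
ft_force: [-0.4, -0.3, -1.9]
width: 0.014
t 17.42 pos [ 0.5237 -0.1392  0.1674] rot [147.57   0.31 102.94] F [-0.4 -0.3 -1.9] w 0.014 q [-31.8 -19.5 129.3  29.4  49.7 -60.1]
delta tool [ 0.0037 -0.0088  0.0702] n 0.071
slot z in tool [ 0.004  -0.0376  0.9993] roll needed 0.22 up [-0.005  0.536 -0.844] xs [-0.004  0.999  0.038]
slot frame TCP xyz 0.0062 -0.0033 0.1005
```

```bash
python3 -m jog '[{"claw":1,"linear":[0.0047,-0.009,0.006],"roll":0},{"claw":1,"linear":[0,0,0.009],"roll":0},{"claw":1,"linear":[0,0,0.009],"roll":0},{"claw":1,"linear":[0,0,0.007],"roll":0},{"claw":1,"linear":[0,0,0],"roll":0}]'
python3 - <<'E'
from h import *
ins(.03,S0-.0012*HH)
E
```

```text
clock: 17.83
position: [0.534, -0.1342, 0.1381]
tool_rot: [147.2, 0.6, 102.8]
ft_force: [-0.4, 0.7, -1.6]
width: 0.0136
t 17.83 pos [ 0.534  -0.1342  0.1381] rot [147.23   0.64 102.83] F [-0.4  0.7 -1.6] w 0.0136 q [-30.4 -16.3 130.1  30.9  45.2 -61.4]
delta tool [ 0.0023 -0.0042  0.0393] n 0.04
slot z in tool [ 0.0099 -0.0435  0.999 ] roll needed 0.31 up [-0.011  0.541 -0.841] xs [-0.005  0.999  0.044]
slot frame TCP xyz 0.0025 -0.0019 0.0695
```

```bash
python3 -m jog '[{"claw":1,"linear":[0.0023,-0.003,0.002],"roll":0.3},{"claw":1,"linear":[0,0,0.002],"roll":0},{"claw":1,"linear":[0,0,0],"roll":0}]'
cat > m.py <<'E'
from h import *
ins(.03); s=manip.state(); R=Rt(s);p=s['position']; X=np.cross(HH,N)
w=grab('wrist'); W=cloud(w); T=(W-p)@R; r=W-S0; A=r@X;B=r@HH;D=r@N
for lo,hi in((-.01,.012),(.018,.027),(.042,.056)):
    q=(abs(T[...,0])<.04)&(abs(T[...,1])<.03)&(T[...,2]>lo)&(T[...,2]<hi)
    if q.sum()>5: print('tool z',lo,hi,q.sum(),'A',A[q].min().round(4),A[q].max().round(4),'B',B[q].min().round(4),B[q].max().round(4),'D',np.median(D[q]).round(4))
m=(abs(A)<.05)&(abs(B)<.06); pl=m&(abs(D)<.004); D0=np.median(D[pl])
K=np.array(w['K']);C=-w['R'].T@w['t'];v,u=np.mgrid[:384,:512]
rr=np.stack([(u-K[0,2])/K[0,0],(v-K[1,2])/K[1,1],np.ones(u.shape)],-1)@w['R']
P=C+rr*((((S0+N*D0)-C)@N)/(rr@N))[...,None]; A2=(P-S0)@X;B2=(P-S0)@HH
mm=(abs(A2)<.03)&(abs(B2)<.05)&(D<D0-.003)&(D>-.06)
print('D0',D0,'window n',mm.sum(),'A',np.percentile(A2[mm],[1,99]),'B',np.percentile(B2[mm],[1,99]))
bar=(abs(A2)<.03)&(abs(B2)<.05)&(abs(D-D0+.007)<.003); hole=mm&(D<D0-.011)
for nm,k in(('bar',bar),('hole',hole)):
    if k.sum()>5: print(nm,k.sum(),'A',np.percentile(A[k],[1,50,99]).round(4),'B',np.percentile(B[k],[1,50,99]).round(4))
cv2.imwrite('pics/w5.png',cv2.resize(w['color'][90:290,150:350],(600,600),interpolation=cv2.INTER_CUBIC)[:,:,::-1])
E
python3 m.py
```

```text
clock: 18.08
position: [0.5333, -0.1314, 0.1312]
tool_rot: [147.3, 0.4, 102.6]
ft_force: [0.1, 0.6, -1.0]
width: 0.014
t 18.08 pos [ 0.5333 -0.1314  0.1312] rot [147.33   0.35 102.59] F [ 0.1  0.6 -1. ] w 0.014 q [-30.2 -16.  130.5  31.1  44.5 -61.3]
delta tool [ 0.0005 -0.0003  0.0336] n 0.034
slot z in tool [ 0.0078 -0.0418  0.9991] roll needed -0.04 up [-0.006  0.54  -0.842] xs [0.001 0.999 0.042]
slot frame TCP xyz -0.0011 -0.0002 0.0636
tool z -0.01 0.012 613 A -0.0158 0.0138 B 0.0108 0.0239 D 0.0648
tool z 0.018 0.027 966 A -0.0216 0.0223 B -0.0069 0.0231 D 0.0409
tool z 0.042 0.056 222 A -0.0043 0.0072 B 0.0147 0.0267 D 0.0175
D0 0.0011433525048766219 window n 486 A [-0.01302118  0.01449728] B [0.00772013 0.03126829]
bar 424 A [-0.0131 -0.0013  0.0147] B [0.0053 0.0197 0.0297]
hole 44 A [0.0001 0.0032 0.0108] B [0.0052 0.0101 0.0252]
```

View pics/w5.png

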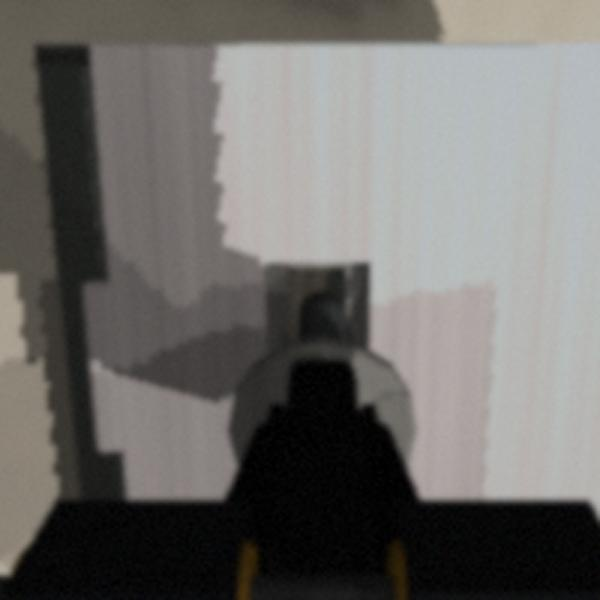

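```bash
python3 -m jog '[{"claw":1,"linear":[0,-0.001,0.005],"roll":0},{"claw":1,"linear":[0,-0.0003,0.005],"roll":0},{"claw":1,"linear":[0,0,0],"roll":0}]'
python3 -c "
from h import *
ins(.03)"
```

```text
clock: 18.38
position: [0.5381, -0.1308, 0.1222]
tool_rot: [147.3, 0.4, 102.6]
ft_force: [0.3, -0.2, -2.4]
width: 0.014
t 18.38 pos [ 0.5381 -0.1308  0.1222] rot [147.26   0.42 102.58] F [ 0.3 -0.2 -2.4] w 0.014 q [-29.8 -14.6 130.4  31.7  43.2 -61.9]
delta tool [0.0009 0.0004 0.0234] n 0.023
slot z in tool [ 0.0089 -0.043   0.999 ] roll needed -0.02 up [-0.007  0.541 -0.841] xs [0.001 0.999 0.043]
slot frame TCP xyz -0.0014 -0.0007 0.0534
```

```bash
python3 -m jog '[{"claw":1,"linear":[0.0004,-0.0003,0.005],"roll":0},{"claw":1,"linear":[0,-0.0003,0.005],"roll":0},{"claw":1,"linear":[0,0,0],"roll":0}]'
python3 -c "
from h import *
ins(.03)"
```

```text
clock: 18.63
position: [0.5435, -0.1294, 0.1127]
tool_rot: [147.2, 0.4, 102.6]
ft_force: [-0.5, 0.2, -1.4]
width: 0.0139
t 18.63 pos [ 0.5435 -0.1294  0.1127] rot [147.24   0.44 102.57] F [-0.5  0.2 -1.4] w 0.0139 q [-29.2 -13.1 130.2  32.3  41.7 -62.4]
delta tool [0.0007 0.0009 0.0125] n 0.013
slot z in tool [ 0.0093 -0.0433  0.999 ] roll needed -0.02 up [-0.008  0.541 -0.841] xs [0.001 0.999 0.043]
slot frame TCP xyz -0.0014 -0.0006 0.0424
```

```bash
python3 -m jog '[{"claw":1,"linear":[0.0003,-0.0002,0.005],"roll":0},{"claw":1,"linear":[0,-0.0002,0.004],"roll":0},{"claw":1,"linear":[0,0,0],"roll":0}]'
python3 -c "
from h import *
ins(.03)"
```

```text
clock: 18.88
position: [0.5484, -0.128, 0.1039]
tool_rot: [147.3, 0.4, 102.6]
ft_force: [0.3, 0.1, -2.2]
width: 0.0139
t 18.88 pos [ 0.5484 -0.128   0.1039] rot [147.25   0.42 102.57] F [ 0.3  0.1 -2.2] w 0.0139 q [-28.8 -11.6 130.   32.9  40.5 -62.8]
delta tool [0.0003 0.0014 0.0023] n 0.003
slot z in tool [ 0.009  -0.0431  0.999 ] roll needed -0.03 up [-0.007  0.541 -0.841] xs [0.001 0.999 0.043]
slot frame TCP xyz -0.0015 -0.0003 0.0322
```

```bash
python3 -m jog '[{"claw":1,"linear":[0,0,0.003],"roll":0},{"claw":1,"linear":[0,0,0.002],"roll":0}]'
python3 -m jog '[{"claw":1,"linear":[0,0,0.002],"roll":0},{"claw":1,"linear":[0,0,0],"roll":0}]'
python3 m.py
```

```text
clock: 19.05
position: [0.5509, -0.1276, 0.1025]
tool_rot: [147.4, 0.4, 102.9]
ft_force: [-32.5, -1.4, 28.9]
width: 0.0148
clock: 19.22
position: [0.55, -0.1277, 0.103]
tool_rot: [147.7, 0.5, 103.3]
ft_force: [-5.9, -0.1, -0.3]
width: 0.0143
t 19.22 pos [ 0.55   -0.1277  0.103 ] rot [147.71   0.47 103.32] F [-5.9 -0.1 -0.3] w 0.0143 q [-28.6 -11.1 129.5  32.5  40.9 -63.1]
delta tool [0.0004 0.0005 0.0007] n 0.001
slot z in tool [ 0.0031 -0.0352  0.9994] roll needed 0.63 up [-0.008  0.534 -0.845] xs [-0.011  0.999  0.035]
slot frame TCP xyz -0.0005 -0.0004 0.0306
tool z -0.01 0.012 599 A -0.0153 0.0141 B 0.0104 0.0235 D 0.0319
tool z 0.018 0.027 967 A -0.0287 0.022 B -0.016 0.037 D 0.008
tool z 0.042 0.056 186 A -0.0043 0.0063 B 0.0152 0.0255 D -0.0148
D0 0.0011479692461983785 window n 527 A [-0.01279509  0.014248  ] B [0.01794645 0.03096383]
bar 332 A [-0.013   0.0065  0.0149] B [0.0153 0.0231 0.0292]
hole 190 A [-0.0043  0.0009  0.0087] B [0.0157 0.0211 0.0256]
```

The collar is down: contact at 31 mm, and the pin's top is 3 mm below the bar. Now the quarter turn.

```bash
python3 -m jog '[{"claw":1,"linear":[0,0,0],"roll":7},{"claw":1,"linear":[0,0,0],"roll":7},{"claw":1,"linear":[0,0,0],"roll":7},{"claw":1,"linear":[0,0,0],"roll":7}]'
python3 -c "
from h import *
ins(.03);print(manip.state()['moment'])"
```

```text
clock: 19.6
position: [0.5506, -0.1288, 0.1043]
tool_rot: [150.6, -14.4, 78.4]
ft_force: [-1.1, -0.1, -2.6]
width: 0.0138
t 19.60 pos [ 0.5506 -0.1288  0.1043] rot [150.63 -14.43  78.41] F [-1.1 -0.1 -2.6] w 0.0138 q [-28.7 -11.2 129.5  32.5  40.8 -34.3]
delta tool [ 0.0012 -0.0012  0.0016] n 0.002
slot z in tool [-0.013  -0.0357  0.9993] roll needed -28.17 up [ 0.249  0.475 -0.844] xs [0.472 0.881 0.038]
slot frame TCP xyz 0.0005 -0.0016 0.0316
[-0.155628    0.69310095 -0.0123794 ]
```

```bash
python3 -m jog '[{"claw":1,"linear":[0,0,0.0005],"roll":7},{"claw":1,"linear":[0,0,0],"roll":7},{"claw":1,"linear":[0,0,0],"roll":7},{"claw":1,"linear":[0,0,0],"roll":7}]'
python3 -c "
from h import *
ins(.03);print(manip.state()['moment'])"
python3 -m jog '[{"claw":1,"linear":[0,0,0.0005],"roll":7},{"claw":1,"linear":[0,0,0],"roll":7},{"claw":1,"linear":[0,0,0],"roll":7},{"claw":1,"linear":[0,0,0],"roll":5}]'
python3 -m jog '[{"claw":1,"linear":[0,0,0],"roll":0}]'
python3 -c "
from h import *
ins(.03);print(manip.state()['moment'])"
```

```text
clock: 19.93
position: [0.5508, -0.1297, 0.1041]
tool_rot: [160.5, -26.4, 50.6]
ft_force: [-2.5, -0.5, -1.1]
width: 0.014
t 19.93 pos [ 0.5508 -0.1297  0.1041] rot [160.54 -26.4   50.57] F [-2.5 -0.5 -1.1] w 0.014 q [-28.7 -11.1 129.4  32.4  40.8  -5.7]
delta tool [ 0.001  -0.0023  0.0013] n 0.003
slot z in tool [-0.0267 -0.0262  0.9993] roll needed -56.79 up [ 0.445  0.298 -0.844] xs [0.836 0.547 0.037]
slot frame TCP xyz 0.0004 -0.0025 0.0314
[-0.29717482  0.86042269  0.01867872]
clock: 20.27
position: [0.5511, -0.1311, 0.1042]
tool_rot: [175.4, -32.0, 20.4]
ft_force: [0.0, -1.5, -1.9]
width: 0.0137
clock: 20.35
position: [0.5511, -0.1312, 0.1041]
tool_rot: [175.4, -32.0, 20.3]
ft_force: [0.1, 0.4, -0.6]
width: 0.0136
t 20.35 pos [ 0.5511 -0.1312  0.1041] rot [175.45 -32.04  20.32] F [ 0.1  0.4 -0.6] w 0.0136 q [-28.8 -11.  129.3  32.2  40.7  21.3]
delta tool [ 0.     -0.004   0.0014] n 0.004
slot z in tool [-0.0345 -0.014   0.9993] roll needed -83.69 up [ 0.531  0.067 -0.845] xs [0.993 0.109 0.036]
slot frame TCP xyz 0.0003 -0.004 0.0314
[-0.12462379  0.74014231  0.02967334]
```

```bash
python3 -m jog '[{"claw":1,"linear":[0,-0.001,0],"roll":6.5},{"claw":1,"linear":[0,-0.001,0.001],"roll":0},{"claw":1,"linear":[0,0,0],"roll":0}]'
python3 m.py; python3 - <<'E'
from h import *
s=grab('side'); a=grab('top')
o=np.hstack([cv2.resize(s['color'][130:250,200:320],(400,400),interpolation=cv2.INTER_CUBIC),cv2.resize(cv2.imread('pics/w5.png')[:,:,::-1],(400,400))]); cv2.imwrite('pics/m6.png',o[:,:,::-1])
E
```

```text
clock: 20.6
position: [0.5515, -0.13, 0.1041]
tool_rot: [179.2, -32.3, 13.1]
ft_force: [-1.4, 0.7, -2.4]
width: 0.0142
t 20.60 pos [ 0.5515 -0.13    0.1041] rot [179.23 -32.34  13.05] F [-1.4  0.7 -2.4] w 0.0142 q [-28.6 -11.1 129.4  32.1  40.5  27.8]
delta tool [-0.0009 -0.0029  0.0011] n 0.003
slot z in tool [-0.0359 -0.0119  0.9993] roll needed -89.85 up [ 0.535  0.011 -0.845] xs [0.999 0.002 0.036]
slot frame TCP xyz 0.0008 -0.0029 0.0311
tool z -0.01 0.012 584 A 0.0106 0.0245 B -0.0169 0.0126 D 0.0332
tool z 0.018 0.027 931 A -0.0062 0.024 B -0.0239 0.0193 D 0.0086
tool z 0.042 0.056 7 A -0.0077 0.0005 B -0.0262 0.026 D -0.0121
D0 0.0009614470896483365 window n 627 A [-0.01145851  0.01471702] B [-0.0285591   0.03025666]
bar 566 A [-0.0138 -0.0023  0.0124] B [-0.0292  0.0223  0.0309]
hole 19 A [-0.0077 -0.0069  0.0019] B [-0.0262  0.0251  0.028 ]
```

View pics/m6.png

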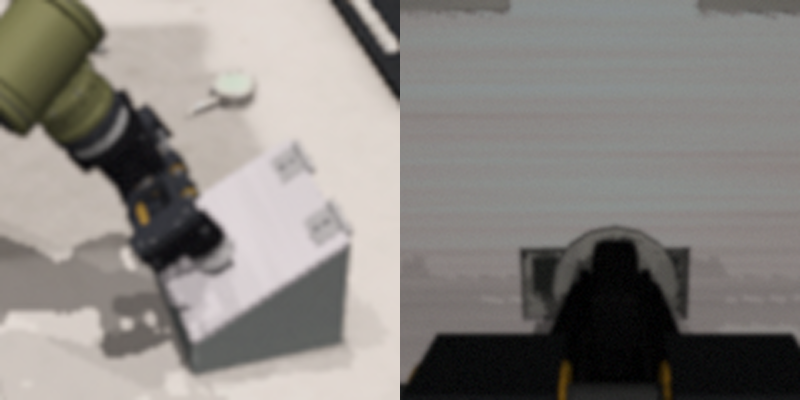

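```bash
python3 -m jog '[{"claw":1,"linear":[0,0,0.002],"roll":0},{"claw":1,"linear":[0,0,0.001],"roll":0}]'
python3 -m jog '[{"claw":0,"linear":[0,0,0],"roll":0},{"claw":0,"linear":[0,0,0],"roll":0},{"claw":0,"linear":[0,0,0],"roll":0},{"claw":0,"linear":[0,0,0],"roll":0},{"claw":0,"linear":[0,0,0],"roll":0}]'
python3 -m jog '[{"claw":0,"linear":[0,0,0],"roll":0},{"claw":0,"linear":[0,0,0],"roll":0},{"claw":0,"linear":[0,0,0],"roll":0},{"claw":0,"linear":[0,0,0],"roll":0},{"claw":0,"linear":[0,0,0],"roll":0}]'
python3 m.py
```

```text
clock: 20.92
position: [0.5531, -0.1297, 0.1034]
tool_rot: [179.2, -32.3, 13.3]
ft_force: [-20.9, -2.5, 15.1]
width: 0.0135
clock: 21.33
position: [0.5554, -0.1305, 0.1061]
tool_rot: [178.8, -32.6, 13.7]
ft_force: [0.1, 0.2, -0.0]
width: 0.042
clock: 21.75
position: [0.5557, -0.1303, 0.106]
tool_rot: [178.8, -32.7, 13.7]
ft_force: [0.2, 0.6, -0.5]
width: 0.0754
t 21.75 pos [ 0.5557 -0.1303  0.106 ] rot [178.78 -32.66  13.71] F [ 0.2  0.6 -0.5] w 0.0754 q [-28.4 -10.8 129.   32.4  40.2  27.1]
delta tool [-0.0053 -0.0043  0.0005] n 0.007
slot z in tool [-0.0416 -0.0139  0.999 ] roll needed -89.3 up [ 0.54   0.018 -0.842] xs [0.999 0.012 0.042]
slot frame TCP xyz 0.0053 -0.0042 0.0307
tool z -0.01 0.012 283 A 0.0219 0.0259 B -0.0096 0.0044 D 0.0318
tool z 0.018 0.027 1544 A -0.0328 0.0243 B -0.0243 0.0248 D 0.0069
D0 0.0009716431527711558 window n 626 A [-0.01135163  0.01446192] B [-0.02855976  0.03031997]
bar 556 A [-0.0136 -0.0028  0.0121] B [-0.0293  0.0219  0.031 ]
hole 21 A [-0.0078 -0.0053  0.0067] B [-0.0263  0.0259  0.028 ]
```

```bash
python3 -m jog '[{"claw":0,"linear":[0,0,-0.008],"roll":0},{"claw":0,"linear":[0,0,-0.012],"roll":0},{"claw":0,"linear":[0,0,-0.015],"roll":0},{"claw":0,"linear":[0,0,-0.02],"roll":0},{"claw":0,"linear":[0,0,-0.02],"roll":0}]'
python3 -m jog '[{"claw":0,"linear":[0,0,-0.03],"roll":0},{"claw":0,"linear":[0,0,-0.03],"roll":0},{"claw":0,"linear":[0,0,-0.03],"roll":0},{"claw":0,"linear":[0,0,0],"roll":0},{"claw":0,"linear":[0,0,0],"roll":0}]'
python3 - <<'E'
from h import *
ins(.03); s=grab('side'); w=grab('wrist'); a=grab('top')
X=np.cross(HH,N)
for f,n in((w,'wrist'),(a,'top'),(s,'side')):
    r=cloud(f)-S0; A=r@X;B=r@HH;D=r@N
    pl=(abs(B)>.04)&(abs(B)<.08)&(abs(A)<.05)&(abs(D)<.01); 
    c=(abs(A)<.03)&(abs(B)<.03)&(D>.004)&(D<.012)
    g=(abs(A)<.04)&(abs(B)<.04)&(D>.03)&(D<.07); print(n,'plane',np.median(D[pl]),'collar',c.sum(),A[c].mean() if c.any() else 0,B[c].mean() if c.any() else 0,np.median(D[c]))
    if g.sum()>5: print('grip',g.sum(),cv2.minAreaRect(np.stack([A[g],B[g]],1).astype(np.float32)),D[g].max())
o=np.hstack([cv2.resize(s['color'][100:300,170:370],(400,400),interpolation=cv2.INTER_CUBIC),cv2.resize(w['color'][:,64:448],(400,400))]); cv2.imwrite('pics/m7.png',o[:,:,::-1])
E
```

```text
clock: 22.22
position: [0.5121, -0.1367, 0.1671]
tool_rot: [179.3, -32.2, 13.6]
ft_force: [0.9, -0.4, 1.0]
width: 0.0955
clock: 22.63
position: [0.4613, -0.1481, 0.2531]
tool_rot: [178.7, -32.4, 13.8]
ft_force: [0.6, -0.6, -0.7]
width: 0.0949
t 22.63 pos [ 0.4613 -0.1481  0.2531] rot [178.72 -32.41  13.77] F [ 0.6 -0.6 -0.7] w 0.0949 q [-37.9 -33.  129.8  27.   63.4  30.7]
delta tool [-0.0031 -0.003   0.1761] n 0.176
slot z in tool [-0.0373 -0.0145  0.9992] roll needed -89.24 up [ 0.536  0.019 -0.844] xs [0.999 0.013 0.037]
slot frame TCP xyz -0.0034 -0.0005 0.2061
wrist plane 0.0009893230401406543 collar 467 0.0030828056491909368 -0.0022719228788087714 0.006882535705215374
grip 529 ((0.0026247166097164154, -0.0031626950949430466), (0.04604041203856468, 0.013597379438579082), 0.5047375559806824) 0.05894639178173194
top plane 0.000163275576512335 collar 103 0.004661327752385842 -0.002995988979872733 0.006023955804180789
grip 111 ((0.003868144005537033, -0.0024108709767460823), (0.01393678318709135, 0.046870242804288864), 89.51585388183594) 0.060922224876092584
side plane 0.00024397977823593472 collar 56 0.006402937807030132 -0.014358854959619333 0.006664542209394952
grip 119 ((0.004958817735314369, -0.00845087505877018), (0.04490218311548233, 0.016766691580414772), 3.3454291820526123) 0.05938320782263687
```

View pics/m7.png

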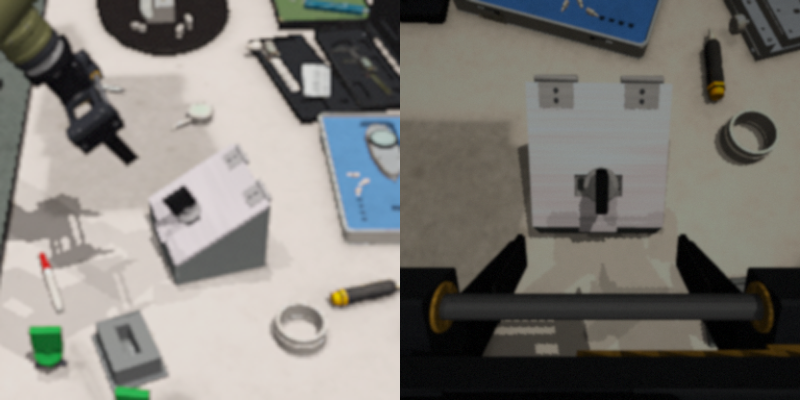

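The key is seated in the closed cover, turned a quarter, and free of the gripper. The ring, indicator and marker look undisturbed, so I'm handing in.

```bash
python3 -c "
from h import *
print(ticket.finish_job())"
```

```text
the job is handed in; nothing more can be done
None
```

The box is shut and locked with the T-key, and I handed the job in at about 22.8 s on the robot's clock (limit 72 s). I let go of the key and backed the gripper about 0.18 m off the cover before handing in.

**What I did**
- **Cover:** I pressed it shut with the closed fingers. It measured 30.3° from vertical against the nominal 30°.
- **Key:** I gripped it by its paddle and lifted it straight out. The moves cannot tilt the tool, so I pushed the arm against its reach limit until the wrist tipped about 30°.
- **Locking:** I lowered the pin through the slot until the collar touched, turned the key 90°, pressed it home and released it.

**Last checks**
- **Seating:** the collar's top sits 5.9 mm above the cover in both the wrist and top views, and the collar is 6 mm thick. It is therefore resting on the cover.
- **Turn:** the paddle is within 0.5° of a full quarter turn in both the wrist and top views.
- **Forces:** the highest wrist reading I saw was about 44 N, when the collar first touched (limit 120 N). Readings were only taken at the end of each move call.
- **Bystanders:** the ring, indicator, marker and green look-alikes looked undisturbed in the last pictures. I judged that by eye and did not measure it.

**Disagreements**
- **Key position:** the key sits 2–4 mm off the slot centre. The wrist and top views agree to about 1.5 mm.
- **Side view:** it showed 6–12 mm more offset along the slot, and 3.3° for the paddle angle. It sees the key only partly, so I went by the other two views.
- **Pin:** once turned, it is hidden under the bar, so I inferred that it is locked from the paddle's angle and the seated collar.

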